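# Nest the two scoop pans in their counter stand

## Robot

A 6-joint arm with a two-finger parallel gripper is mounted at the origin on the work surface. World frame = base frame: x ahead of the robot, y to its left, z up, the work surface at z = 0. Lengths are in m, angles in rad, forces in N, time in s.
With the tool pointing down it reaches from about 0.325 to 0.85 m from the base axis. Payload 4.4 kg.
Tool frame: the origin (TCP) lies at the very end of the fingers, on their centre line; the grasp point (between the pads) lies 19 mm behind it; z points along the fingers, x is the direction in which the jaws open and shut, and the axes are right-handed (so a half turn about z gives the same grasp; the last joint's range is limited). The gripper opens to 94 mm and grips with 3 to 60 N. Pads are 16 mm wide; open, the fingers measure 119 mm over their backs; the gripper's body (75 mm by 177 mm) begins 78 mm behind the grasp point.
Start: joints at [1.048, 0.207, 1.542, -0, 1.393, -0.15], TCP at [0.209, 0.536, 0.205] pointing down, gripper open.
Joint ranges: [-2.73, 2.73], [-0.86, 2.22], [0.23, 2.46], [-1.11, 4.25], [0.08, 2.63], [-2.82, 2.82]. Speed limits (rad/s): [2.79, 2.79, 3.14, 3.14, 3.14, 3.14].

## Interface

Orientations are given as a 3x3 rotation matrix whose columns are the frame's x, y, z axes.
In Python, from station import observe, snapshot, camera_model, close_job, boxes_of gives the robot as it stands.
- The arm moves only by the tool arm_command, never from a script. Its argument "targets" is a list that holds one entry, the list of rows, each a list of 7 numbers: the turn, a rotation vector about the tool's x, y, z in rad, then the shift along the tool's x, y, z in m, then the gripper command: -1 is fully open, 1 is shut, values between are in proportion. A call has 1 to 12 rows; each row shifts and turns the pose as measured when the row begins, along the tool's axes as they then stand; what a row does not reach is not made up. A row lasts 1/12 s, in which the tool goes at most 41.7 mm and 7.16 degrees, less where a joint would pass 70% of its speed; a pose out of reach is approached as far as the arm can. A call is refused whole if a number of a shift passes 0.0417 or a number of a turn 0.125, either way. A call with a gripper value outside its range is refused whole. The fingers move at their own pace and stop on an object; the grip force is fixed at half the most. Time passes only in rows, so rows that do not move let the fingers close. It gives the time, the measured TCP pose, the force and the opening at its end, in the units of the state.
- observe(): the state, without advancing time (a new reading comes with each control period).
- snapshot(name): name is "scene" or "top"; returns (picture, depth): 384x512x3 uint8, red, green, blue; 384x512 float32, m along the optical axis (not along the pixel's ray), 0 where there is no reading.
- camera_model(name): a dict with "intrinsics" (3x3 intrinsics, pixels), "camera_from_world" (4x4, takes a point from world to camera coordinates). Camera axes: x right, y up, looking along -z (the intrinsics and any distortion apply to the point x, -y, -z); pixel columns grow to the right and rows downward; lengths in m; the calibration is good to about 2 mm. A picture is of the moment at which its call begins. camera_model takes no time and is no camera call.
- close_job(): hands the job in, once; it reports no verdict.
Trained networks look in the newest picture that a camera, given by its name, has taken for a name from the list of things; names that differ only in an ending like _2 or _b are one class to them, and where a whole thing is asked for, a point or a joint stands for the part that bears it (a point fixed in the world has none). Each returns a list of dicts, best first, with "confidence" (0 to 1); they miss things now and then, are a little off and sometimes report something else, mostly with a low value. They report only what shows in the picture. A call takes as long as a camera call.
- boxes_of(camera, target): "pixel" ([row, column] in pixels, amid what is visible of it).
The state is a dict: "time_s": time; "joints": joint angles; "joint_vel": joint speeds; "joint_efforts": joint torques, N m; "position": TCP position; "tool_rot": TCP orientation; "wrist_force": force on the tool from outside, world axes, zero at the start; "wrist_torque": the same for the moment, N m; "width": finger opening in m.
Only numpy, scipy, OpenCV 4.12 (cv2) and the standard library are available. Lean on these libraries where they do the work, as an engineer would, in place of code of your own. Each camera call takes 0.05 s, during which the arm holds its last target.

## Task

Put the small scoop pan away inside the large one. The large pan's handle is in the way, over the fork of the stand: push that handle round, leaving the large pan standing in its ring, until it rests against the tall stop post. Then set the small pan down in the large one, without dropping it, flat on its floor and with the small pan's handle lying between the two pins of the fork; let go and leave everything else on the counter where it is.

Things in the scene. Friction and masses are not known exactly. Their poses are not given: they have to be found in the camera images.
- stand: White metal pan stand, fixed. Origin: at counter height under the centre of its round seat, z up. Seat: disc with top 6 mm high in a raised ring (inner radius 56, outer 64, top 16 mm high). Fork towards its own -x; stop post at +70 degrees from its +x: from above, clockwise 110 degrees from the fork by way of +y. Flat foot bars 5 mm high lead to both.
- fork (a point): Middle of the gap of the handle fork, 134 mm from the seat's axis, 72 mm above the counter: the centre line of the small pan's handle passes here when nested. Two upright pins 10 mm thick, 44 mm clear between them, tops 95 mm high, on a crossbar with its top 55 mm high. Axes as the stand's. The large pan's handle passes freely inside the fork.
- stop (a point): Axis of the stop post, 105 mm from the seat's axis, the point at 72 mm height. Post of 12 mm diameter, top 95 mm above the counter.
- large_pan: Large round steel pan, loose, about 0.4 kg, in the stand's ring (4 mm play), turns easily when its handle is pushed, stays where left. Origin: centre of underside (6 mm above counter), z up, handle along +x. Outer radius 52 mm at bottom, 60 at rim; 55 high, wall 3, floor 4. Handle: level bar 16 wide, 14 high, 58 to 122 mm from the axis, centre line 66 above the underside, so above the rim.
- large_handle (a point): Point on the centre line of the large pan's handle, 105 mm from the pan's axis, 66 mm above its underside; axes as the pan's. Against the post this point is 14 mm (half the handle and half the post) from the point stop.
- small_pan: Small round steel pan, loose, about 0.24 kg, on the counter left or right of the stand. Origin: centre of underside, z up, handle along +x. Outer radius 45 mm at bottom, 54 at rim; 68 high, wall 3. Handle: level bar 16 wide, 14 high, 52 to 146 mm from the axis, centre line 61 above the underside. Nested, its underside is 4 mm above the large pan's, 10 above the counter, about 4 mm play.
- small_handle (a point): Point on the centre line of the small pan's handle, 134 mm from the pan's axis, 61 mm above its underside; axes as the pan's. It lies in the fork when nested.
- carton: Bystander: cardboard box 100 x 130 x 70 mm, origin under its centre, on the other side of the stand from the small pan. Leave alone.
- tin: Bystander: upright rectangular metal tin with a cap, 60 x 75 mm and 102 mm high, origin under its centre, beyond the stand on the left. Leave alone.
- level: Bystander: spirit level, aluminium bar 160 x 22 x 40 mm lying on the counter, origin under its centre, beyond the stand on the right. Leave alone.

How it is judged:
By the outcome, as a careful person would: the job done as asked, in the order asked, and still so for the second after the job is handed in, with the robot touching nothing.
It also fails if it takes over 51 s, if anything falls off the work surface, if the arm or the gripper's body presses on something with over 40 N, if the wrist force passes 120 N, or if a joint passes its speed limit or range.

## Working session

There is one attempt and no reset: what is moved stays moved. The work goes in short steps, Python scripts to look and compute and a tool call to move; the robot and the scene stay as the last step left them, time stands still between calls to the robot, and variables do not carry over. Pictures are saved under pics/ and viewed, and the job is handed in when it is done.

Besides the shell and the picture viewer there is one more tool, called after "Request:" as a command line: name --argument value ..., lists and objects as JSON in quotes. arm_command: Moves the arm, as the interface text tells. Its arguments: {"type":"object","properties":{"targets":{"type":"array"}},"required":["targets"]}

```bash
mkdir -p pics; ls; cat > h.py <<'E'
import numpy as np, cv2
from station import observe, snapshot, camera_model, boxes_of
def world(cam,depth):
    m=camera_model(cam);K=np.array(m["intrinsics"]);T=np.linalg.inv(np.array(m["camera_from_world"]))
    r,c=np.mgrid[0:depth.shape[0],0:depth.shape[1]]
    x=(c-K[0,2])/K[0,0]*depth; y=(r-K[1,2])/K[1,1]*depth
    P=np.stack([x,-y,-depth,np.ones_like(depth)],-1)@T.T
    P=P[...,:3]; P[depth<=0]=np.nan
    return P
def proj(cam,p):
    m=camera_model(cam);K=np.array(m["intrinsics"]);q=np.array(m["camera_from_world"])@np.r_[p,1]
    return K[1,1]*(-q[1])/(-q[2])+K[1,2], K[0,0]*q[0]/(-q[2])+K[0,2]
def save(n,im): cv2.imwrite(f"pics/{n}.png",im[...,::-1])
E
python3 - <<'E'
from h import *
np.set_printoptions(precision=4,suppress=True)
for c in ("scene","top"):
    m=camera_model(c); print(c,m); im,d=snapshot(c); save(c+"0",im); np.save(c+"0.npy",d)
    P=world(c,d)
    for t in ("stand","large_pan","large_handle","small_pan","small_handle","carton","tin","level"):
        for b in boxes_of(c,t)[:2]:
            r,cc=b["pixel"]; print(c,t,np.round(b["pixel"]),round(b["confidence"],2),P[int(r),int(cc)])
print(observe())
E
```

```text
pics
scene {'intrinsics': array([[362.8034,   0.    , 254.2597],
       [  0.    , 362.8034, 191.5733],
       [  0.    ,   0.    ,   1.    ]]), 'camera_from_world': array([[ 0.7256,  0.688 , -0.0112, -0.4041],
       [-0.3766,  0.4107,  0.8304,  0.1208],
       [ 0.5759, -0.5983,  0.5571, -1.2503],
       [ 0.    ,  0.    ,  0.    ,  1.    ]])}
scene stand [216. 249.] 0.72 [0.5262 0.0091 0.0153]
scene large_pan [210. 273.] 0.87 [0.5503 0.0763 0.0101]
scene large_handle [205. 269.] 0.72 [0.5379 0.0782 0.0162]
scene large_handle [227. 264.] 0.48 [ 0.5956 -0.0056  0.0227]
scene small_pan [270. 123.] 0.84 [ 0.4583 -0.3123  0.0133]
scene small_handle [268. 122.] 0.69 [ 0.4582 -0.3151  0.0215]
scene carton [167. 301.] 0.61 [0.5298 0.2198 0.0708]
scene tin [193. 347.] 0.59 [0.6967 0.1941 0.0702]
scene level [302. 216.] 0.74 [ 0.691  -0.2478  0.0407]
top {'intrinsics': array([[373.7243,   0.    , 259.6056],
       [  0.    , 373.7243, 195.9307],
       [  0.    ,   0.    ,   1.    ]]), 'camera_from_world': array([[ 0.023 , -0.9997, -0.0069,  0.0257],
       [ 0.9886,  0.0217,  0.1489, -0.52
[... 480 characters left out ...]

top tin [142. 199.] 0.92 [0.6684 0.221  0.091 ]
top level [145. 346.] 0.84 [ 0.6834 -0.2231  0.0407]
top level [199. 181.] 0.2 [0.5017 0.2665 0.0697]
{'time_s': 0.9, 'joints': array([ 1.0475,  0.2066,  1.5415, -0.    ,  1.3935, -0.1505]), 'joint_vel': array([-0.0007,  0.001 ,  0.0021, -0.001 , -0.0013, -0.0015]), 'joint_efforts': array([ -0.0005, -37.0868, -28.1765,   0.07  ,   0.0272,   0.    ]), 'position': array([0.2094, 0.5355, 0.2055]), 'tool_rot': array([[ 0.3642,  0.9313,  0.    ],
       [ 0.9313, -0.3642,  0.    ],
       [ 0.    ,  0.    , -1.    ]]), 'wrist_force': array([ 1.0523,  0.2316, -0.0303]), 'wrist_torque': array([-0.0084, -0.0492,  0.0087]), 'width': 0.0938605572234031}
```

View images.

View pics/scene0.png

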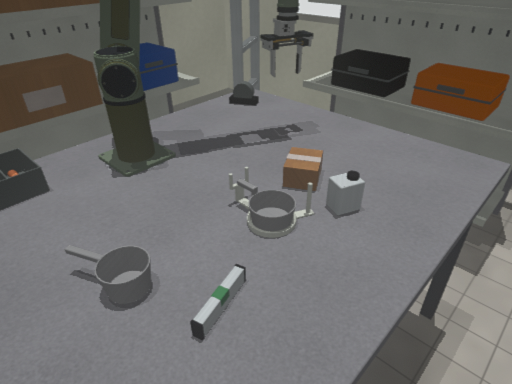

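```bash
python3 -c "
import cv2
a=cv2.imread('pics/top0.png')[90:300,130:440];cv2.imwrite('pics/top0z.png',cv2.resize(a,None,fx=2.5,fy=2.5,interpolation=cv2.INTER_CUBIC))"
```

```text
(no output)
```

View pics/top0z.png

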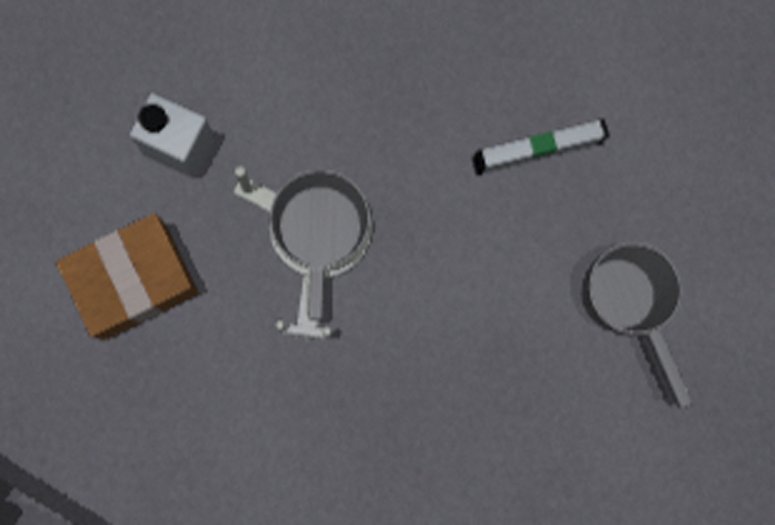

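The scene shows the stand at about (col 272, row 212), with the large handle over the fork and the post at (309, 200). The small pan is on the right at (125, 272). Next I fit the geometry from the depth.

```bash
cat > fit.py <<'E'
from h import *
from scipy.optimize import least_squares
np.set_printoptions(precision=4,suppress=True)
def cloud():
    out=[]
    for c in ("scene","top"):
        im,d=snapshot(c); out.append((c,im,world(c,d)))
    return out
def circ(q):
    f=lambda v:np.hypot(q[:,0]-v[0],q[:,1]-v[1])-v[2]
    s=least_squares(f,[*q.mean(0),.057],loss='soft_l1',f_scale=.002); return s.x,np.std(s.fun)
if __name__=="__main__":
    for c,im,P in cloud():
        X=P.reshape(-1,3); X=X[~np.isnan(X[:,0])]
        def box(x0,x1,y0,y1,z0,z1): 
            m=(X[:,0]>x0)&(X[:,0]<x1)&(X[:,1]>y0)&(X[:,1]<y1)&(X[:,2]>z0)&(X[:,2]<z1); return X[m]
        print(c)
        fl=box(.3,.8,-.15,-.05,-.02,.02); print("counter z",np.median(fl[:,2]))
        b=box(.49,.65,-.06,.13,.054,.066); print("large rim",circ(b[:,:2]),len(b))
        b=box(.49,.65,-.06,.13,.0,.016); d=np.hypot(b[:,0]-.57,b[:,1]-.04)
        b=box(.4,.52,-.03,.13,.068,.085); print("large handle",len(b),b.mean(0)); 
        b=box(.4,.46,-.03,.13,.06,.105); print("fork pts",len(b)); print(b[np.argsort(b[:,1])])
        b=box(.55,.67,.1,.18,.06,.105); print("post",len(b),b[b[:,2]>.085].mean(0)); 
        b=box(.4,.58,-.42,-.25,.061,.074); print("small rim",circ(b[:,:2]),len(b))
        b=box(.3,.43,-.45,-.25,.05,.078); print("small handle",len(b),b.mean(0))
        if len(b)>5:
            u=np.linalg.svd(b[:,:2]-b[:,:2].mean(0))[2][0]; print("dir",u,np.degrees(np.arctan2(*u[::-1])))
            print(b[:,0].min(),b[:,0].max())
E
python3 fit.py
```

```text
scene
counter z 0.00032302864736111214
large rim (array([0.5767, 0.0439, 0.0578]), np.float64(0.0016752749678911175)) 311
large handle 182 [0.4811 0.0466 0.0765]
fork pts 102
[[0.4423 0.027  0.0631]
 [0.4389 0.0275 0.0773]
 [0.442  0.0275 0.0659]
 [0.4429 0.028  0.0851]
 [0.4388 0.028  0.0834]
 [0.4395 0.028  0.093 ]
 [0.446  0.0281 0.0769]
 [0.4396 0.0282 0.096 ]
 [0.4419 0.0282 0.0751]
 [0.4449 0.0283 0.0637]
 [0.4375 0.0284 0.07  ]
 [0.4462 0.0285 0.0862]
 [0.4411 0.0287 0.0714]
 [0.4384 0.0288 0.0891]
 [0.4406 0.029  0.0679]
 [0.4414 0.0291 0.0808]
 [0.4454 0.0291 0.0825]
 [0.4377 0.0292 0.0855]
 [0.4419 0.0293 0.0903]
 [0.4407 0.0295 0.0772]
 [0.4442 0.0296 0.0723]
 [0.4363 0.03   0.0783]
 [0.4407 0.0301 0.0863]
 [0.4438 0.0303 0.0781]
 [0.4352 0.0306 0.0712]
 [0.4464 0.0306 0.0632]
 [0.4445 0.0306 0.0938]
 [0.4425 0.0308 0.0678]
 [0.4402 0.0311 0.095 ]
 [0.4395 0.0315 0.0914]
 [0.443  0.0316 0.0866]
 [0.4431 0.0317 0.0897]
 [0.4455 0.0321 0.0748]
 [0.4391 0.0323 0.0971]
 [0.4427 0.0324 0.0954]
 [0.4404 0.0325 0.0629]
 [0.4443 0.0328 0.0677]
 [0.445  0.0332 0.0836]
 [0.4436 0.03
[... 2529 characters left out ...]
41]
 [0.4586 0.0489 0.0803]
 [0.4532 0.0518 0.0749]
 [0.4559 0.0518 0.0777]
 [0.4586 0.0518 0.0797]
 [0.4555 0.0546 0.0811]
 [0.4586 0.0547 0.079 ]
 [0.4448 0.0821 0.0969]
 [0.4428 0.0825 0.0882]
 [0.4417 0.0836 0.0662]
 [0.4447 0.0849 0.098 ]
 [0.442  0.0849 0.0963]
 [0.4474 0.0849 0.0988]
 [0.4405 0.0857 0.0806]
 [0.442  0.0877 0.096 ]
 [0.4448 0.0878 0.0957]
 [0.4476 0.0879 0.0958]
 [0.4407 0.0888 0.0764]
 [0.4448 0.0907 0.0957]
 [0.4475 0.0907 0.0967]]
post 35 [0.6209 0.138  0.094 ]
small rim (array([ 0.4915, -0.325 ,  0.0558]), np.float64(0.014355256082045032)) 297
small handle 164 [ 0.3967 -0.3646  0.0674]
dir [-0.9197 -0.3926] -156.88397111947756
0.36321584152607095 0.4285975570889523
```

```bash
cat > fit2.py <<'E'
from fit import *
def rim(X,c0,z,R,wall=3e-3):
    m=(abs(X[:,2]-z)<.006)&(np.hypot(X[:,0]-c0[0],X[:,1]-c0[1])<R+.012)&(np.hypot(X[:,0]-c0[0],X[:,1]-c0[1])>R-.018)
    q=X[m,:2]
    s=least_squares(lambda v:np.hypot(q[:,0]-v[0],q[:,1]-v[1])-(R-wall/2),c0,loss='cauchy',f_scale=.0015)
    return s.x,len(q),np.median(abs(s.fun))
def handle(X,c,a0,z,r0,r1):
    # handle top points around angle a0
    d=X[:,:2]-c; r=np.hypot(*d.T); a=np.arctan2(d[:,1],d[:,0])-a0; a=(a+np.pi)%(2*np.pi)-np.pi
    m=(abs(X[:,2]-z)<.005)&(r>r0)&(r<r1)&(abs(a)<.25)
    q=d[m]; return a0+np.median(a[m]),m.sum(),r[m].max() if m.any() else 0
if __name__=="__main__":
    for c,im,P in cloud():
        X=P.reshape(-1,3); X=X[~np.isnan(X[:,0])]
        t=X[(X[:,2]>.089)&(X[:,2]<.104)]
        pk=[]
        for g in ((.44,.033),(.446,.0855),(.622,.137)):
            q=t[np.hypot(t[:,0]-g[0],t[:,1]-g[1])<.02]; pk.append((q[:,:2].max(0)+q[:,:2].min(0))/2)
        pk=np.array(pk)
        M=np.array([[-.134,-.027],[-.134,.027],[.105*np.cos(np.radians(70)),.105*np.sin(np.radians(70))]])
        def f(v):
            C,S=np.cos(v[2]),np.sin(v[2]); return (M@np.array([[C,S],[-S,C]])+v[:2]-pk).ravel()
        s=least_squares(f,[.576,.042,-.14]); print(c,"stand",s.x,np.degrees(s.x[2]),"res mm",s.fun*1e3); 
        L=rim(X,np.array([.575,.044]),.061,.060); print("large",L)
        a=handle(X,L[0],np.pi,.079,.07,.125); print(" handle",np.degrees(a[0]),a[1:])
        S=rim(X,np.array([.493,-.327]),.068,.054); print("small",S, S[0])
        a=handle(X,S[0],np.radians(203),.068,.07,.155); print(" handle",np.degrees(a[0]),a[1:])
E
python3 fit2.py
cat > plan.py <<'E'
from h import *
from scipy.spatial.transform import Rotation as Ro
def plan(pos,phi,n,grip,st=None,ease=False):
    """straight move to TCP pos, tool down with x at phi deg; prints rows"""
    st=st or observe(); p=np.array(st["position"]);R=np.array(st["tool_rot"])
    ph=np.radians(phi);c,s=np.cos(ph),np.sin(ph);Rt=np.array([[c,s,0],[s,-c,0],[0,0,-1]])
    rv=Ro.from_matrix(R.T@Rt).as_rotvec(); d=np.array(pos)-p
    rows=[]
    for i in range(n):
        Ri=R@Ro.from_rotvec(rv*i/n).as_matrix()
        rows.append(np.r_[rv/n,Ri.T@d/n,grip])
    print("dist mm",np.linalg.norm(d)*1e3/n,"deg/row",np.degrees(np.linalg.norm(rv))/n)
    print("["+",".join("["+",".join(f"{v:.4g}" for v in np.round(r,4))+"]" for r in rows)+"]")
def now():
    s=observe();R=s["tool_rot"];print("t",round(s["time_s"],2),"p",np.round(s["position"],4),"phi",round(np.degrees(np.arctan2(R[1,0],R[0,0])),1),"z",np.round(R[:,2],3),"F",np.round(s["wrist_force"],1),"T",np.round(s["wrist_torque"],2),"w",round(s["width"],4),"j",np.round(s["joints"],2))
E
python3 - <<'E'
from plan import *
now(); plan([.486,.012,.20],-1.3,16,1)
E
```

```text
scene stand [ 0.5768  0.0429 -0.1196] -6.850019464795846 res mm [ 0.4181  0.6091 -0.9987 -0.6714  0.5806  0.0623]
large (array([0.5768, 0.0439]), 280, np.float64(0.001039867511533541))
 handle 180.9568860563521 (np.int64(81), np.float64(0.12065054443909792))
small (array([ 0.5007, -0.3249]), 459, np.float64(0.0011052696086566657)) [ 0.5007 -0.3249]
 handle 203.45580921089964 (np.int64(211), np.float64(0.14515672493348292))
top stand [ 0.5752  0.0443 -0.1136] -6.510913508612316 res mm [-0.189   0.0567  0.1132 -0.1382  0.0758  0.0815]
large (array([0.5744, 0.0452]), 155, np.float64(0.001118058797181215))
 handle 179.02497562129992 (np.int64(89), np.float64(0.1214281374427071))
small (array([ 0.4986, -0.3234]), 210, np.float64(0.0013430056826335135)) [ 0.4986 -0.3234]
 handle 202.2091517872934 (np.int64(155), np.float64(0.14530777944389436))
t 1.1 p [0.2094 0.5355 0.2055] phi 68.6 z [ 0.  0. -1.] F [-0.2 -0.2 -0.9] T [ 0.03 -0.03 -0.01] w 0.0939 j [ 1.05  0.21  1.54 -0.    1.39 -0.15]
dist mm 37.006392468942316 deg/row 4.371262489719214
[[0,-0,0.0763,-0.0242,0.028,0.0003,1],[0,-0,0.0763,-0.022,0.0298,0.0003,1],[0,-0,0.0763,-0.0196,0.0314,0.0003,1],[0,-0,0.0763,-0.0172,0.0328,0.0003,1],[0,-0,0.0763,-0.0146,0.034,0.0003,1],[0,-0,0.0763,-0.012,0.035,0.0003,1],[0,-0,0.0763,-0.0093,0.0358,0.0003,1],[0,-0,0.0763,-0.0065,0.0364,0.0003,1],[0,-0,0.0763,-0.0038,0.0368,0.0003,1],[0,-0,0.0763,-0.0009,0.037,0.0003,1],[0,-0,0.0763,0.0019,0.037,0.0003,1],[0,-0,0.0763,0.0047,0.0367,0.0003,1],[0,-0,0.0763,0.0075,0.0362,0.0003,1],[0,-0,0.0763,0.0102,0.0356,0.0003,1],[0,-0,0.0763,0.0129,0.0347,0.0003,1],[0,-0,0.0763,0.0155,0.0336,0.0003,1]]
```

Request:
arm_command --targets '[[[0,0,0.076,-0.024,0.028,0,1],[0,0,0.076,-0.022,0.03,0,1],[0,0,0.076,-0.02,0.031,0,1],[0,0,0.076,-0.017,0.033,0,1],[0,0,0.076,-0.015,0.034,0,1],[0,0,0.076,-0.012,0.035,0,1],[0,0,0.076,-0.009,0.036,0,1],[0,0,0.076,-0.0065,0.036,0,1],[0,0,0.076,-0.004,0.037,0,1],[0,0,0.076,-0.001,0.037,0,1],[0,0,0.076,0.002,0.037,0,1],[0,0,0.076,0.005,0.037,0,1]]]'

```text
time_s: 2.1
position: [0.4173, 0.1304, 0.2059]
tool_rot: [[0.967, 0.255, 0.007], [0.255, -0.967, 0.006], [0.008, -0.004, -1.0]]
wrist_force: [1.2, -0.0, 0.4]
width: 0.0174
```

```bash
python3 - <<'E'
from plan import *
now(); plan([.481,.012,.15],0,7,1)
E
```

```text
t 2.1 p [0.4173 0.1304 0.2059] phi 14.8 z [ 0.007  0.006 -1.   ] F [ 1.2 -0.   0.4] T [-0.06 -0.    0.01] w 0.0174 j [ 0.1  -0.1   1.87  0.01  1.37 -0.16]
dist mm 20.80067559961415 deg/row 2.113124197872564
[[-0.0008,-0.0011,0.0369,0.0044,0.0187,0.0079,1],[-0.0008,-0.0011,0.0369,0.0051,0.0185,0.008,1],[-0.0008,-0.0011,0.0369,0.0058,0.0183,0.008,1],[-0.0008,-0.0011,0.0369,0.0065,0.0181,0.008,1],[-0.0008,-0.0011,0.0369,0.0072,0.0178,0.008,1],[-0.0008,-0.0011,0.0369,0.0078,0.0175,0.008,1],[-0.0008,-0.0011,0.0369,0.0085,0.0172,0.008,1]]
```

Request:
arm_command --targets '[[[-0.001,-0.001,0.037,0.0045,0.019,0.008,1],[-0.001,-0.001,0.037,0.005,0.0185,0.008,1],[-0.001,-0.001,0.037,0.006,0.018,0.008,1],[-0.001,-0.001,0.037,0.0065,0.018,0.008,1],[-0.001,-0.001,0.037,0.007,0.018,0.008,1],[-0.001,-0.001,0.037,0.008,0.0175,0.008,1],[-0.001,-0.001,0.037,0.0085,0.017,0.008,1],[0,0,0,0,0,0,1]]]'

```text
time_s: 2.77
position: [0.4876, -0.0027, 0.1514]
tool_rot: [[1.0, -0.029, 0.01], [-0.029, -1.0, -0.004], [0.011, 0.004, -1.0]]
wrist_force: [-0.1, -0.1, 0.5]
width: 0.0003
```

```bash
python3 - <<'E'
from plan import *
now(); plan([.481,.012,.056],0,8,1)
E
```

```text
t 2.77 p [ 0.4876 -0.0027  0.1514] phi -1.6 z [ 0.01  -0.004 -1.   ] F [-0.1 -0.1  0.5] T [-0.07  0.1   0.02] w 0.0003 j [-0.18  0.07  1.82 -0.    1.25 -0.15]
dist mm 12.093582994698119 deg/row 0.22152551504893025
[[0.0005,-0.0013,-0.0036,-0.001,-0.0019,0.0119,1],[0.0005,-0.0013,-0.0036,-0.001,-0.0019,0.0119,1],[0.0005,-0.0013,-0.0036,-0.001,-0.0019,0.0119,1],[0.0005,-0.0013,-0.0036,-0.0009,-0.0018,0.0119,1],[0.0005,-0.0013,-0.0036,-0.0009,-0.0018,0.0119,1],[0.0005,-0.0013,-0.0036,-0.0009,-0.0018,0.0119,1],[0.0005,-0.0013,-0.0036,-0.0009,-0.0018,0.0119,1],[0.0005,-0.0013,-0.0036,-0.0008,-0.0018,0.0119,1]]
```

Request:
arm_command --targets '[[[0,-0.001,-0.003,-0.001,-0.001,0.012,1],[0,-0.001,-0.003,-0.001,-0.001,0.012,1],[0,-0.001,-0.003,-0.001,-0.001,0.012,1],[0,-0.001,-0.003,-0.001,-0.001,0.012,1],[0,-0.001,-0.003,-0.001,-0.001,0.012,1],[0,-0.001,-0.003,-0.001,-0.001,0.012,1],[0,-0.001,-0.003,-0.001,-0.001,0.012,1],[0,-0.001,-0.003,-0.001,-0.001,0.011,1],[0,0,0,0,0,0,1]]]'

```text
time_s: 3.52
position: [0.4814, 0.0087, 0.0564]
tool_rot: [[1.0, 0.0, 0.007], [0.0, -1.0, -0.001], [0.007, 0.001, -1.0]]
wrist_force: [-0.8, 0.2, -0.4]
width: 0.0005
```

```bash
python3 - <<'E'
from plan import *
now(); im,d=snapshot("top"); save("t1",cv2.resize(im[130:260,180:340],None,fx=4,fy=4)); im,d=snapshot("scene"); save("s1",cv2.resize(im[130:260,180:370],None,fx=4,fy=4))
E
```

```text
t 3.52 p [0.4814 0.0087 0.0564] phi 0.0 z [ 0.007 -0.001 -1.   ] F [-0.8  0.2 -0.4] T [-0.06  0.12  0.  ] w 0.0005 j [-0.16  0.19  1.91 -0.    1.04 -0.16]
```

View pics/s1.png

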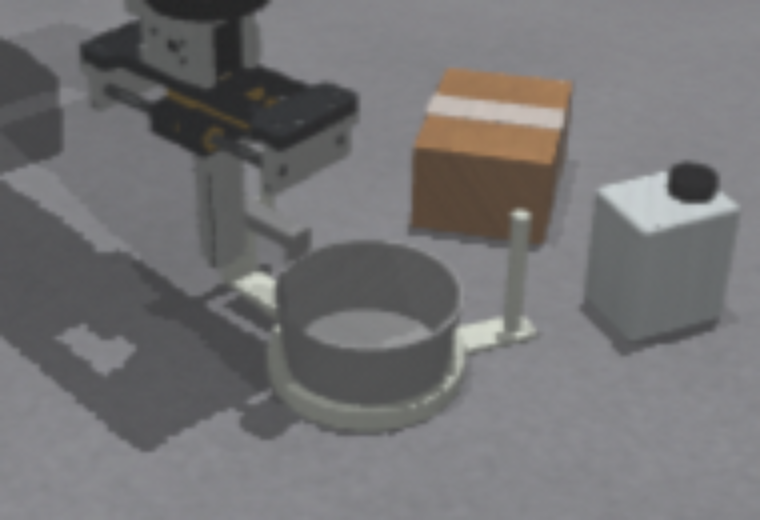

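The closed fingers are right of the large handle and clear of the pan and pins (picture ≈ (220, 240)). Now I push round the arc.

Request:
arm_command --targets '[[[0,0,0,0,-0.006,0,1],[0,0,0,0,-0.006,0,1],[0,0,0,0,-0.006,0,1],[0,0,0.06,-0.001,-0.0057,0,1],[0,0,0.06,-0.001,-0.0057,0,1],[0,0,0.06,-0.001,-0.0057,0,1],[0,0,0.06,-0.001,-0.0057,0,1],[0,0,0.06,-0.001,-0.0057,0,1],[0,0,0.06,-0.001,-0.0057,0,1],[0,0,0.06,-0.001,-0.0057,0,1]]]'

```text
time_s: 4.45
position: [0.4876, 0.0712, 0.0644]
tool_rot: [[0.905, -0.424, 0.021], [-0.424, -0.906, -0.006], [0.021, -0.003, -1.0]]
wrist_force: [0.6, -1.6, 0.1]
width: 0.0007
```

```bash
cat > arc.py <<'E'
from plan import *
import sys
now(); s=observe();R=s["tool_rot"];c=R.T@(np.array([.576,.0437,s["position"][2]])-s["position"]);print("pan axis in tool",np.round(c,4), "implied handle angle", np.degrees(np.arctan2(R[1,0],R[0,0]))+180)
d=s["position"][:2]-[.576,.0437]; print("finger r",np.hypot(*d),"ang",np.degrees(np.arctan2(d[1],d[0])))
E
python3 arc.py; python3 - <<'E'
from h import *
im,d=snapshot("scene"); save("s2",cv2.resize(im[130:260,180:370],None,fx=4,fy=4))
E
```

```text
t 4.45 p [0.4876 0.0712 0.0644] phi -25.1 z [ 0.021 -0.006 -1.   ] F [ 0.6 -1.6  0.1] T [-0.2   0.14 -0.03] w 0.0007 j [-0.03  0.19  1.88 -0.01  1.05  0.41]
pan axis in tool [ 0.0917 -0.0126  0.002 ] implied handle angle 154.9054977041605
finger r 0.09259141926547496 ang 162.7271381444854
```

View pics/s2.png

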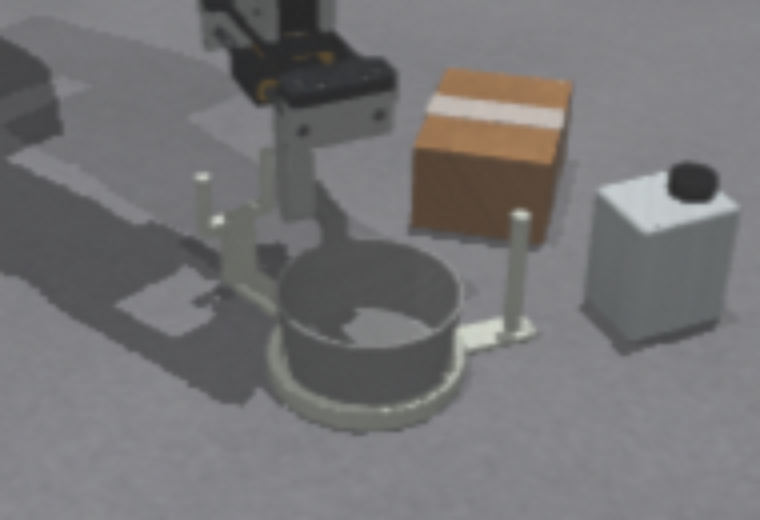

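```bash
cat >> arc.py <<'E'
def arc(phi1,n,r=.095,d=.015,z=.056,grip=1,lead=0):
    p=s["position"];phi0=np.degrees(np.arctan2(R[1,0],R[0,0]))
    def pose(phi):
        ph=np.radians(phi);C,S=np.cos(ph),np.sin(ph);Rt=np.array([[C,S,0],[S,-C,0],[0,0,-1.]])
        return np.array([.576,.0437,0])-r*Rt[:,0]+d*Rt[:,1]+[0,0,z],Rt
    P,Q=p,R;rows=[]
    for i in range(n):
        P2,Q2=pose(phi0+(phi1-phi0)*(i+1)/n)
        # blend out the initial error over n rows
        P0,Q0=pose(phi0); w=1-(i+1)/n; P2=P2+w*(p-P0); Q2=Q2@Ro.from_rotvec(w*Ro.from_matrix(Q0.T@R).as_rotvec()).as_matrix()
        rows.append(np.r_[Ro.from_matrix(Q.T@Q2).as_rotvec(),Q.T@(P2-P),grip]); P,Q=P2,Q2
    for v in rows: print(np.round(v,4).tolist())
if len(sys.argv)>1: arc(float(sys.argv[1]),int(sys.argv[2]))
E
python3 arc.py -65 12
```

```text
t 4.5 p [0.488  0.0722 0.0646] phi -25.2 z [ 0.021 -0.005 -1.   ] F [-0.6 -0.2  0. ] T [-0.05  0.15  0.01] w 0.0003 j [-0.03  0.19  1.88 -0.    1.05  0.42]
pan axis in tool [ 0.0917 -0.0116  0.002 ] implied handle angle 154.82323864563395
finger r 0.09249770952984607 ang 162.05553710813695
[-0.0016, -0.0015, 0.0579, -0.001, -0.0052, 0.0007, 1.0]
[-0.0015, -0.0015, 0.0579, -0.001, -0.0052, 0.0007, 1.0]
[-0.0014, -0.0016, 0.0579, -0.001, -0.0052, 0.0007, 1.0]
[-0.0013, -0.0016, 0.0579, -0.0009, -0.0052, 0.0007, 1.0]
[-0.0012, -0.0016, 0.0579, -0.0009, -0.0052, 0.0007, 1.0]
[-0.0011, -0.0016, 0.0579, -0.0009, -0.0052, 0.0007, 1.0]
[-0.001, -0.0017, 0.0579, -0.0009, -0.0052, 0.0007, 1.0]
[-0.0009, -0.0017, 0.0579, -0.0009, -0.0052, 0.0007, 1.0]
[-0.0008, -0.0017, 0.0579, -0.0008, -0.0052, 0.0007, 1.0]
[-0.0007, -0.0017, 0.0579, -0.0008, -0.0051, 0.0007, 1.0]
[-0.0005, -0.0017, 0.0579, -0.0008, -0.0051, 0.0007, 1.0]
[-0.0004, -0.0018, 0.0579, -0.0008, -0.0051, 0.0007, 1.0]
```

Request:
arm_command --targets '[[[-0.001,-0.0025,0.058,-0.0012,-0.0053,0.0016,1],[-0.001,-0.0025,0.058,-0.0012,-0.0053,0.0016,1],[-0.001,-0.0025,0.058,-0.0012,-0.0053,0.0016,1],[-0.001,-0.0025,0.058,-0.0012,-0.0053,0.0016,1],[-0.001,-0.0025,0.058,-0.0012,-0.0053,0.0016,1],[-0.001,-0.0025,0.058,-0.0012,-0.0053,0.0016,1],[-0.001,-0.0025,0.058,-0.0012,-0.0053,0.0014,1],[-0.001,-0.0025,0.058,-0.0012,-0.0053,0.0014,1],[-0.001,-0.0025,0.058,-0.0012,-0.0053,0.0014,1],[-0.001,-0.0025,0.058,-0.0012,-0.0053,0.0014,1]]]'

```text
time_s: 5.33
position: [0.5158, 0.1232, 0.0549]
tool_rot: [[0.516, -0.856, 0.002], [-0.856, -0.516, -0.0], [0.001, -0.002, -1.0]]
wrist_force: [-0.8, -0.9, 0.2]
width: 0.0004
```

```bash
python3 - <<'E'
from h import *
im,d=snapshot("scene"); save("s3",cv2.resize(im[130:260,180:370],None,fx=4,fy=4))
E
python3 arc.py -95 10
```

```text
t 5.38 p [0.5167 0.1238 0.0549] phi -59.0 z [ 0.003  0.001 -1.   ] F [ 0.4 -0.9 -0.4] T [-0.07  0.09  0.02] w 0.0005 j [0.07 0.29 1.78 0.   1.07 1.1 ]
pan axis in tool [ 0.0992 -0.0096  0.0001] implied handle angle 120.97656167965629
finger r 0.0996875237013644 ang 126.49801862010455
[-0.0004, 0.0001, 0.0628, -0.0003, -0.0055, -0.0001, 1.0]
[-0.0004, 0.0001, 0.0628, -0.0003, -0.0055, -0.0001, 1.0]
[-0.0004, 0.0, 0.0628, -0.0003, -0.0055, -0.0001, 1.0]
[-0.0004, 0.0, 0.0628, -0.0002, -0.0055, -0.0001, 1.0]
[-0.0004, -0.0, 0.0628, -0.0002, -0.0056, -0.0001, 1.0]
[-0.0004, -0.0, 0.0628, -0.0002, -0.0056, -0.0001, 1.0]
[-0.0003, -0.0, 0.0628, -0.0002, -0.0056, -0.0001, 1.0]
[-0.0003, -0.0001, 0.0628, -0.0001, -0.0057, -0.0001, 1.0]
[-0.0003, -0.0001, 0.0628, -0.0001, -0.0057, -0.0001, 1.0]
[-0.0003, -0.0001, 0.0628, -0.0001, -0.0058, -0.0001, 1.0]
```

View pics/s3.png

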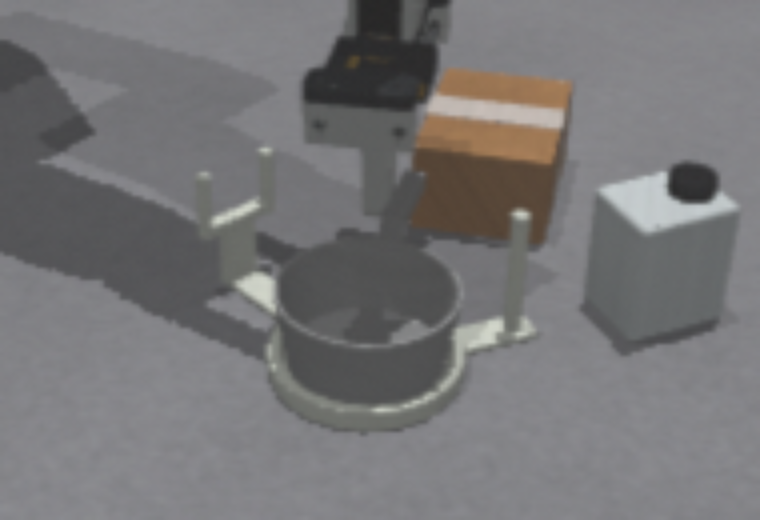

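Request:
arm_command --targets '[[[0,0,0.06,-0.0003,-0.0058,0.0004,1],[0,0,0.06,-0.0003,-0.0058,0.0004,1],[0,0,0.06,-0.0003,-0.0058,0.0004,1],[0,0,0.06,-0.0003,-0.0058,0.0004,1],[0,0,0.06,-0.0003,-0.0058,0.0004,1],[0,0,0.06,-0.0003,-0.0058,0.0004,1],[0,0,0.06,-0.0003,-0.0058,0.0004,1],[0,0,0.06,-0.0003,-0.0058,0.0004,1],[0,0,0.06,-0.0003,-0.0058,0.0004,1]]]'

```text
time_s: 6.13
position: [0.5629, 0.1431, 0.0535]
tool_rot: [[0.001, -1.0, -0.002], [-1.0, -0.001, -0.003], [0.003, 0.002, -1.0]]
wrist_force: [-1.1, -0.4, 0.4]
width: 0.0004
```

```bash
python3 - <<'E'
from h import *
im,d=snapshot("scene"); save("s4",cv2.resize(im[130:260,180:370],None,fx=4,fy=4))
E
python3 arc.py -107 8
```

```text
t 6.18 p [0.5644 0.1431 0.0538] phi -90.1 z [-0.    -0.003 -1.   ] F [0.8 0.  0.3] T [ 0.05  0.08 -0.03] w 0.0006 j [ 0.1   0.39  1.65 -0.    1.11  1.67]
pan axis in tool [ 0.0994 -0.0117  0.0002] implied handle angle 89.9097484514433
finger r 0.10008321712543782 ang 96.64089994170551
[-0.0001, -0.0003, 0.0369, 0.0001, -0.0031, -0.0003, 1.0]
[-0.0001, -0.0003, 0.0369, 0.0001, -0.0031, -0.0003, 1.0]
[-0.0, -0.0003, 0.0369, 0.0001, -0.0031, -0.0003, 1.0]
[-0.0, -0.0003, 0.0369, 0.0001, -0.0032, -0.0003, 1.0]
[-0.0, -0.0003, 0.0369, 0.0001, -0.0032, -0.0003, 1.0]
[-0.0, -0.0003, 0.0369, 0.0001, -0.0032, -0.0003, 1.0]
[-0.0, -0.0003, 0.0369, 0.0001, -0.0032, -0.0003, 1.0]
[0.0, -0.0003, 0.0369, 0.0001, -0.0033, -0.0003, 1.0]
```

View pics/s4.png

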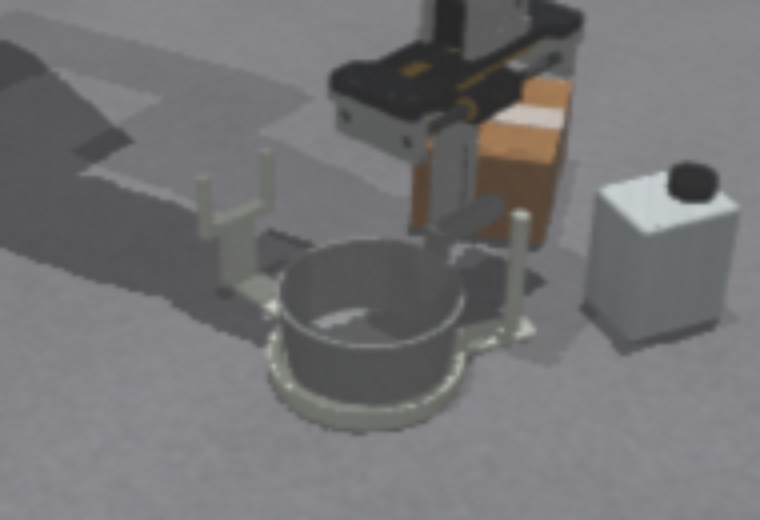

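Request:
arm_command --targets '[[[0,0,0.03,0,-0.003,0,1],[0,0,0.03,0,-0.003,0,1],[0,0,0.03,0,-0.003,0,1],[0,0,0.03,0,-0.003,0,1],[0,0,0.03,0,-0.003,0,1],[0,0,0.03,0,-0.003,0,1]]]'

```text
time_s: 6.68
position: [0.58, 0.1433, 0.0541]
tool_rot: [[-0.168, -0.986, -0.004], [-0.986, 0.168, -0.002], [0.002, 0.004, -1.0]]
wrist_force: [-0.3, -0.3, 0.1]
width: 0.0002
```

```bash
python3 arc.py
```

```text
t 6.68 p [0.58   0.1433 0.0541] phi -99.7 z [-0.004 -0.002 -1.   ] F [-0.3 -0.3  0.1] T [ 0.06  0.26 -0.04] w 0.0002 j [ 0.1   0.42  1.61 -0.    1.12  1.84]
pan axis in tool [ 0.0989 -0.0128  0.0002] implied handle angle 80.3399515242652
finger r 0.09969087576564443 ang 87.71542288950641
```

Request:
arm_command --targets '[[[0,0,0.03,0,-0.003,0,1],[0,0,0.03,0,-0.003,0,1],[0,0,0.03,0,-0.002,0,1]]]'

```text
time_s: 6.93
position: [0.5863, 0.1425, 0.0541]
tool_rot: [[-0.25, -0.968, -0.006], [-0.968, 0.25, -0.001], [0.002, 0.006, -1.0]]
wrist_force: [-1.1, 1.3, -0.8]
width: 0.0003
```

Request:
arm_command --targets '[[[0,0,0.02,0,-0.002,0,1],[0,0,0.02,0,-0.002,0,1]]]'

```text
time_s: 7.1
position: [0.5893, 0.142, 0.0541]
tool_rot: [[-0.286, -0.958, -0.008], [-0.958, 0.286, -0.0], [0.002, 0.007, -1.0]]
wrist_force: [-1.9, 0.6, 0.3]
width: 0.0002
```

```bash
python3 arc.py;  python3 - <<'E'
from h import *
im,d=snapshot("scene"); save("s5",cv2.resize(im[130:260,180:370],None,fx=4,fy=4))
E
```

```text
t 7.1 p [0.5893 0.142  0.0541] phi -106.6 z [-0.008 -0.    -1.   ] F [-1.9  0.6  0.3] T [ 0.08  0.35 -0.02] w 0.0002 j [0.09 0.43 1.58 0.   1.13 1.95]
pan axis in tool [ 0.098  -0.0154  0.0001] implied handle angle 73.39136718835347
finger r 0.0992439502344326 ang 82.29714435229351
```

View pics/s5.png

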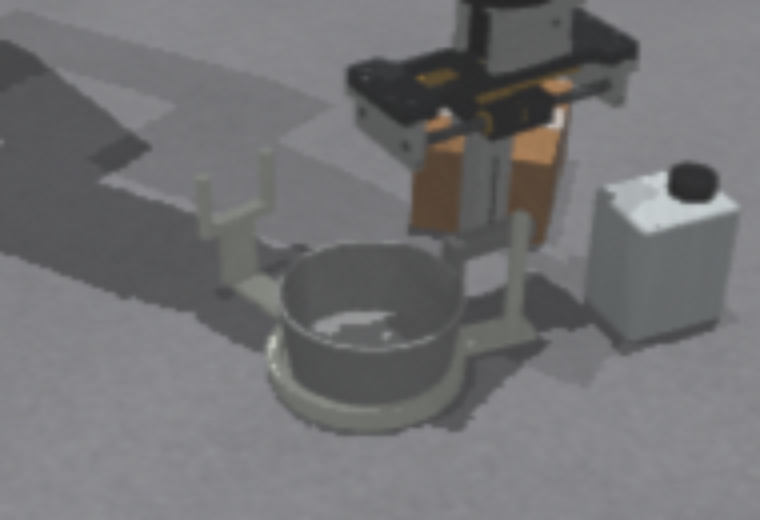

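Request:
arm_command --targets '[[[0,0,0.01,0,-0.002,0,1],[0,0,0.01,0,-0.002,0,1]]]'

```text
time_s: 7.32
position: [0.5904, 0.1419, 0.0541]
tool_rot: [[-0.306, -0.952, -0.014], [-0.952, 0.306, 0.001], [0.003, 0.014, -1.0]]
wrist_force: [-6.2, 1.7, 6.2]
width: 0.0004
```

Request:
arm_command --targets '[[[0,0,0.01,0,-0.002,0,1],[0,0,0,0,-0.002,0,1]]]'

```text
time_s: 7.48
position: [0.5902, 0.142, 0.0542]
tool_rot: [[-0.314, -0.949, -0.023], [-0.949, 0.314, 0.003], [0.004, 0.023, -1.0]]
wrist_force: [-5.9, 2.0, 4.4]
width: 0.0004
```

The push has stalled: force is 6 N and the position no longer changes, so the handle is against the post. I back off and rise.

Request:
arm_command --targets '[[[0,0,0,0,0.006,0,1],[0,0,0,0,0.01,0,1],[0,0,0,0,0.01,0,1],[0,0,0,0,0.002,-0.02,1],[0,0,0,0,0,-0.04,1],[0,0,0,0,0,-0.04,1],[0,0,0,0,0,-0.02,1],[0,0,0,0,0,0,1]]]'

```text
time_s: 8.15
position: [0.5584, 0.1515, 0.1757]
tool_rot: [[-0.311, -0.95, -0.029], [-0.951, 0.311, 0.001], [0.008, 0.028, -1.0]]
wrist_force: [-0.6, -0.3, 0.1]
width: 0.0006
```

```bash
python3 - <<'E'
from plan import *
now(); 
# small pan target: handle 202.8 deg, grip r=.077
a=np.radians(202.8); c=np.array([.4997,-.3242]); g=c+.077*np.array([np.cos(a),np.sin(a)]); print(g)
plan([.50,-.08,.19],-87,8,-1)
im,d=snapshot("scene"); save("s6",cv2.resize(im[130:260,180:370],None,fx=4,fy=4))
E
```

```text
t 8.15 p [0.5584 0.1515 0.1757] phi -108.1 z [-0.029  0.001 -1.   ] F [-0.6 -0.3  0.1] T [ 0.02  0.06 -0.02] w 0.0006 j [0.11 0.26 1.54 0.   1.37 2.  ]
[ 0.42871654 -0.3540387 ]
dist mm 29.90033481156982 deg/row 2.645397492113134
[[0.0036,-0.0004,-0.046,0.0298,-0.002,-0.0016,-1],[0.0036,-0.0004,-0.046,0.0299,-0.0006,-0.0016,-1],[0.0036,-0.0004,-0.046,0.0298,0.0007,-0.0016,-1],[0.0036,-0.0004,-0.046,0.0298,0.0021,-0.0016,-1],[0.0036,-0.0004,-0.046,0.0297,0.0035,-0.0017,-1],[0.0036,-0.0004,-0.046,0.0295,0.0048,-0.0017,-1],[0.0036,-0.0004,-0.046,0.0292,0.0062,-0.0017,-1],[0.0036,-0.0004,-0.046,0.0289,0.0075,-0.0017,-1]]
```

View pics/s6.png

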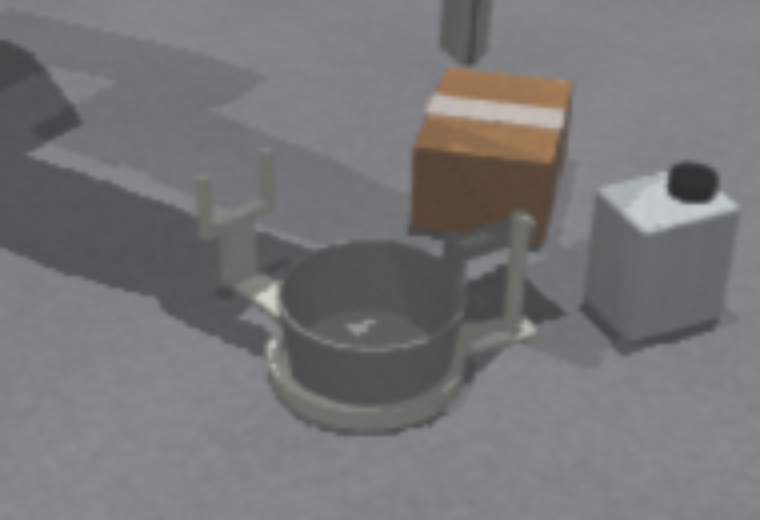

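Request:
arm_command --targets '[[[0.004,0,-0.046,0.03,-0.002,-0.002,-1],[0.004,0,-0.046,0.03,-0.001,-0.002,-1],[0.004,0,-0.046,0.03,0.001,-0.002,-1],[0.004,0,-0.046,0.03,0.002,-0.002,-1],[0.004,0,-0.046,0.03,0.0035,-0.002,-1],[0.004,0,-0.046,0.03,0.005,-0.002,-1],[0.004,0,-0.046,0.029,0.006,-0.002,-1],[0.004,0,-0.046,0.029,0.0075,-0.002,-1]]]'

```text
time_s: 8.87
position: [0.4885, -0.0824, 0.1742]
tool_rot: [[0.084, -0.996, -0.018], [-0.996, -0.084, 0.001], [-0.003, 0.018, -1.0]]
wrist_force: [0.6, -0.2, 0.1]
width: 0.0506
```

```bash
python3 - <<'E'
from plan import *
now(); 
plan([.4287,-.354,.17],-67.2,9,-1)
E
```

```text
t 8.87 p [ 0.4885 -0.0824  0.1742] phi -85.2 z [-0.018  0.001 -1.   ] F [ 0.6 -0.2  0.1] T [-0.04  0.12 -0.01] w 0.0506 j [-0.34  0.08  1.75 -0.01  1.33  1.15]
dist mm 30.905995725871303 deg/row 2.00279360051673
[[0.002,0.0006,-0.0349,0.0295,0.0091,0.0006,-1],[0.002,0.0006,-0.0349,0.0292,0.0102,0.0006,-1],[0.002,0.0006,-0.0349,0.0288,0.0112,0.0006,-1],[0.002,0.0006,-0.0349,0.0284,0.0122,0.0005,-1],[0.002,0.0006,-0.0349,0.028,0.0132,0.0005,-1],[0.002,0.0006,-0.0349,0.0275,0.0141,0.0005,-1],[0.002,0.0006,-0.0349,0.027,0.0151,0.0005,-1],[0.002,0.0006,-0.0349,0.0264,0.016,0.0005,-1],[0.002,0.0006,-0.0349,0.0259,0.0169,0.0005,-1]]
```

Request:
arm_command --targets '[[[0.002,0,-0.035,0.0295,0.009,0,-1],[0.002,0,-0.035,0.029,0.01,0,-1],[0.002,0,-0.035,0.029,0.011,0,-1],[0.002,0,-0.035,0.0285,0.012,0,-1],[0.002,0,-0.035,0.028,0.013,0,-1],[0.002,0,-0.035,0.0275,0.014,0,-1],[0.002,0,-0.035,0.027,0.015,0,-1],[0.002,0,-0.035,0.0265,0.016,0,-1],[0.002,0,-0.035,0.02,0.012,0,-1],[0,0,0,0,0,0,-1]]]'

```text
time_s: 9.7
position: [0.4139, -0.3532, 0.1472]
tool_rot: [[0.401, -0.916, -0.028], [-0.916, -0.401, 0.025], [-0.034, 0.016, -0.999]]
wrist_force: [-0.4, -0.4, 0.1]
width: 0.0937
```

```bash
sed -i 's/\[.493,-.327\]/[.4995,-.324]/; s/handle(X,L\[0\],np.pi/handle(X,L[0],np.radians(72)/' fit2.py; python3 fit2.py; python3 - <<'E'
from plan import *
now(); 
plan([.4287,-.354,.10],-67.2,5,-1)
im,d=snapshot("top"); save("t7",cv2.resize(im[100:300,150:450],None,fx=2.5,fy=2.5))
E
```

```text
scene stand [ 0.5771  0.0437 -0.1157] -6.627413578077431 res mm [ 0.0932  0.0288 -0.1222 -0.0101  0.0291 -0.0188]
large (array([0.5786, 0.0442]), 297, np.float64(0.0011333143647481655))
 handle 68.92724532760096 (np.int64(79), np.float64(0.12040021534325465))
small (array([ 0.5007, -0.3247]), 430, np.float64(0.0008581348801579188)) [ 0.5007 -0.3247]
 handle 203.32908238537743 (np.int64(210), np.float64(0.14643894975957816))
top stand [ 0.5752  0.0444 -0.1131] -6.478943736147266 res mm [-0.0152  0.142   0.0645 -0.137  -0.0494 -0.005 ]
large (array([0.5762, 0.0452]), 171, np.float64(0.0009999661992949119))
 handle 71.80866668111662 (np.int64(100), np.float64(0.12239485006686188))
small (array([ 0.4987, -0.3234]), 194, np.float64(0.0012638847574235924)) [ 0.4987 -0.3234]
 handle nan (np.int64(0), 0)
t 9.8 p [ 0.4144 -0.3492  0.1469] phi -66.3 z [-0.029  0.028 -0.999] F [ 0.5 -0.2 -0.4] T [-0.03  0.17 -0.  ] w 0.094 j [-0.86  0.22  1.65 -0.    1.31  0.3 ]
dist mm 9.85832620476304 deg/row 0.4959151235501934
[[0.0031,0.0075,0.0031,0.0024,-0.0024,0.0093,-1],[0.0031,0.0075,0.0031,0.0023,-0.0024,0.0093,-1],[0.0031,0.0075,0.0031,0.0022,-0.0023,0.0093,-1],[0.0031,0.0075,0.0031,0.0021,-0.0023,0.0093,-1],[0.0031,0.0075,0.0031,0.0021,-0.0023,0.0094,-1]]
  return _methods._mean(a, axis=axis, dtype=dtype,
  ret = ret.dtype.type(ret / rcount)
```

View pics/t7.png

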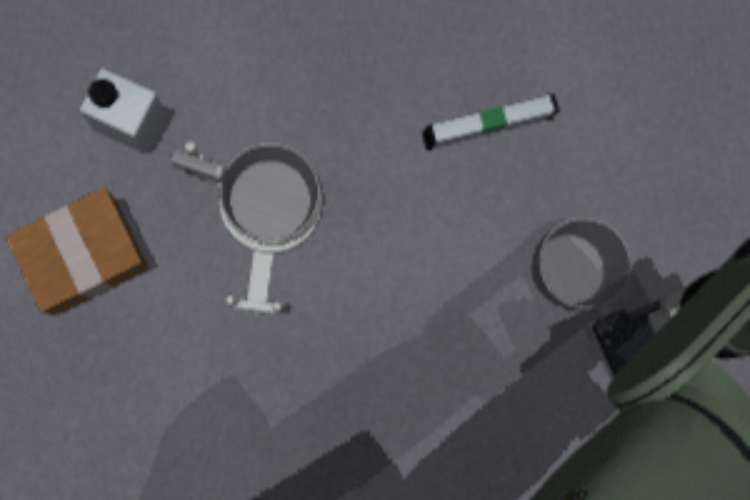

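Request:
arm_command --targets '[[[0.003,0.0075,0.003,0.0024,-0.0024,0.009,-1],[0.003,0.0075,0.003,0.0024,-0.0024,0.009,-1],[0.003,0.0075,0.003,0.0024,-0.0024,0.009,-1],[0.003,0.0075,0.003,0.002,-0.0024,0.009,-1],[0.003,0.0075,0.003,0.002,-0.0024,0.009,-1],[0,0,0,0,0,0,-1]]]'

```text
time_s: 10.35
position: [0.4322, -0.3412, 0.098]
tool_rot: [[0.397, -0.918, 0.0], [-0.918, -0.397, 0.003], [-0.003, -0.002, -1.0]]
wrist_force: [-1.0, -0.2, -1.3]
width: 0.0941
```

```bash
python3 - <<'E'
from plan import *
now(); 
plan([.4287,-.354,.044],-67,6,-1)
E
```

```text
t 10.35 p [ 0.4322 -0.3412  0.098 ] phi -66.6 z [ 0.     0.003 -1.   ] F [-1.  -0.2 -1.3] T [-0.05  0.11  0.02] w 0.0941 j [-0.83  0.27  1.7   0.    1.17  0.33]
dist mm 9.261231452902395 deg/row 0.07018015194557989
[[-0.0003,0.0005,0.0011,0.0018,0.0014,0.009,-1],[-0.0003,0.0005,0.0011,0.0018,0.0014,0.009,-1],[-0.0003,0.0005,0.0011,0.0017,0.0014,0.009,-1],[-0.0003,0.0005,0.0011,0.0017,0.0014,0.009,-1],[-0.0003,0.0005,0.0011,0.0017,0.0014,0.009,-1],[-0.0003,0.0005,0.0011,0.0017,0.0014,0.009,-1]]
```

Request:
arm_command --targets '[[[0,0,0,0.003,0.002,0.009,-1],[0,0,0,0.003,0.002,0.009,-1],[0,0,0,0.002,0.002,0.009,-1],[0,0,0,0.002,0.001,0.009,-1],[0,0,0,0.001,0.001,0.009,-1],[0,0,0,0.001,0,0.008,-1],[0,0,0,0,0,0,-1]]]'

```text
time_s: 10.93
position: [0.4302, -0.3526, 0.0399]
tool_rot: [[0.401, -0.916, -0.0], [-0.916, -0.401, 0.005], [-0.004, -0.002, -1.0]]
wrist_force: [-1.4, -1.0, -0.2]
width: 0.0938
```

```bash
python3 - <<'E'
from plan import *
now(); 
plan([.4287,-.354,.044],-67,2,-1)
im,d=snapshot("scene"); save("s8",cv2.resize(im[200:330,30:220],None,fx=4,fy=4))
E
```

```text
t 10.93 p [ 0.4302 -0.3526  0.0399] phi -66.4 z [-0.     0.005 -1.   ] F [-1.4 -1.  -0.2] T [-0.    0.15  0.05] w 0.0938 j [-0.84  0.36  1.72  0.    1.06  0.31]
dist mm 2.290613606744086 deg/row 0.3436455981982895
[[-0.0008,0.0021,0.0056,0.0003,0.001,-0.0021,-1],[-0.0008,0.0021,0.0056,0.0004,0.001,-0.0021,-1]]
```

View pics/s8.png

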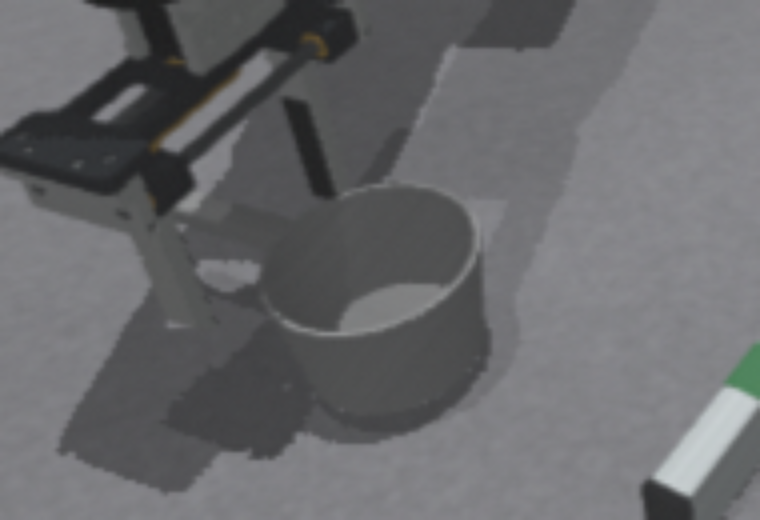

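The fingers straddle the small handle (picture ≈ (165, 250) and (320, 150)). I close them.

Request:
arm_command --targets '[[[0,0,0,0,0.002,-0.003,-1],[0,0,0,0,0,0,0],[0,0,0,0,0,0,0.3],[0,0,0,0,0,0,0.5],[0,0,0,0,0,0,0.6],[0,0,0,0,0,0,0.7],[0,0,0,0,0,0,1],[0,0,0,0,0,0,1],[0,0,0,0,0,0,1],[0,0,0,0,0,0,1],[0,0,0,0,0,0,1],[0,0,0,0,0,0,1]]]'

```text
time_s: 11.98
position: [0.4299, -0.3556, 0.0465]
tool_rot: [[0.401, -0.916, 0.004], [-0.916, -0.401, 0.0], [0.001, -0.004, -1.0]]
wrist_force: [-0.5, -0.4, 0.6]
width: 0.0243
```

```bash
python3 - <<'E'
from plan import *
now()
E
```

```text
t 11.98 p [ 0.4299 -0.3556  0.0465] phi -66.4 z [ 0.004  0.    -1.   ] F [-0.5 -0.4  0.6] T [ 0.    0.11 -0.07] w 0.0243 j [-0.85  0.35  1.72  0.    1.07  0.31]
```

Request:
arm_command --targets '[[[0,0,0,0,0,0.003,1],[0,0,0,0,0,0,1],[0,0,0,0,0,0,1],[0,0,0,0,0,0,1],[0,0,0,0,0,0,1]]]'

```text
time_s: 12.4
position: [0.4301, -0.3555, 0.0434]
tool_rot: [[0.401, -0.916, 0.004], [-0.916, -0.401, 0.0], [0.001, -0.004, -1.0]]
wrist_force: [-0.0, -0.5, 0.4]
width: 0.0156
```

```bash
python3 - <<'E'
from plan import *
now()
E
```

```text
t 12.4 p [ 0.4301 -0.3555  0.0434] phi -66.4 z [ 0.004  0.    -1.   ] F [-0.  -0.5  0.4] T [0.07 0.12 0.01] w 0.0156 j [-0.85  0.36  1.72  0.    1.06  0.31]
```

Gripped at 15.6 mm. I lift slowly, then check for sag.

Request:
arm_command --targets '[[[0,0,0,0,0,-0.005,1],[0,0,0,0,0,-0.01,1],[0,0,0,0,0,-0.01,1],[0,0,0,0,0,-0.01,1],[0,0,0,0,0,-0.01,1],[0,0,0,0,0,-0.01,1],[0,0,0,0,0,-0.01,1],[0,0,0,0,0,0,1]]]'

```text
time_s: 13.07
position: [0.4289, -0.3549, 0.1146]
tool_rot: [[0.401, -0.916, 0.002], [-0.916, -0.401, 0.001], [-0.0, -0.002, -1.0]]
wrist_force: [-0.1, -0.8, -2.0]
width: 0.0158
```

```bash
python3 - <<'E'
from plan import *
now()
im,d=snapshot("scene"); save("s9",cv2.resize(im[160:310,30:240],None,fx=3.6,fy=3.6))
P=world("scene",d); X=P.reshape(-1,3); X=X[~np.isnan(X[:,0])]
z0=observe()["position"][2]-.0434
d=np.hypot(X[:,0]-.5,X[:,1]+.324); q=X[(d<.075)&(X[:,2]>.068+z0-.035)&(X[:,2]<.068+z0+.03)]
# rim: fit plane to upper envelope
import math
ang=np.degrees(np.arctan2(q[:,1]+.324,q[:,0]-.5)); 
for a in range(-180,180,30):
    m=(ang>=a)&(ang<a+30); 
    if m.sum()>5: print(a,m.sum(),np.round(np.percentile(q[m,2],97),4))
E
```

```text
t 13.07 p [ 0.4289 -0.3549  0.1146] phi -66.4 z [ 0.002  0.001 -1.   ] F [-0.1 -0.8 -2. ] T [-0.11  0.18 -0.02] w 0.0158 j [-0.85  0.26  1.68  0.    1.21  0.31]
-180 366 0.1648
-150 288 0.1659
-120 34 0.1403
-90 114 0.1396
-60 195 0.1388
-30 206 0.1388
0 156 0.139
30 65 0.1396
60 39 0.1395
90 141 0.1389
120 199 0.1392
150 232 0.139
```

View pics/s9.png

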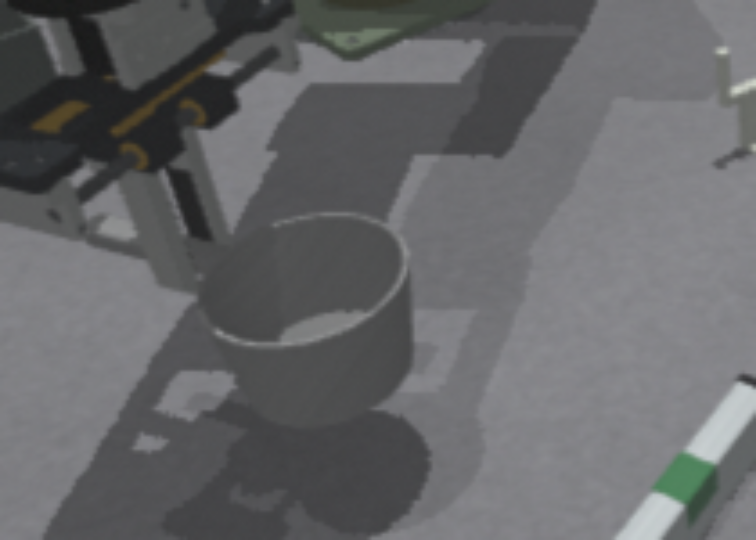

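```bash
python3 - <<'E'
from plan import *
from fit2 import rim
s=observe(); R=s["tool_rot"]; p=s["position"]; z=p[2]-.0434+.068; L=[]
for c in ("scene","top"):
    im,d=snapshot(c); X=world(c,d).reshape(-1,3); X=X[~np.isnan(X[:,0])]
    r=rim(X,np.array([.4990,-.324]),z,.054); print(c,r); L.append(r[0])
print((R.T@np.r_[np.mean(L,0)-p[:2],0]))
h=np.radians(np.degrees(np.arctan2(R[1,0],R[0,0]))-90); print("nominal centre from tool .077 along handle",p[:2]-.077*np.array([np.cos(h),np.sin(h)]))
plan([.47,-.20,.165],-80,6,1)
E
```

```text
scene (array([ 0.4991, -0.3241]), 458, np.float64(0.0009900459298639239))
top (array([ 0.4966, -0.3221]), 159, np.float64(0.0008331047939114378))
[-0.001  -0.0761  0.0001]
nominal centre from tool .077 along handle [ 0.4991 -0.3237]
dist mm 27.97528626516896 deg/row 2.2749915920784045
[[0,0.0009,0.0397,-0.0206,-0.0168,-0.0088,1],[0,0.0009,0.0397,-0.0212,-0.0159,-0.0088,1],[0,0.0009,0.0397,-0.0218,-0.0151,-0.0088,1],[0,0.0009,0.0397,-0.0224,-0.0142,-0.0089,1],[0,0.0009,0.0397,-0.023,-0.0133,-0.0089,1],[0,0.0009,0.0397,-0.0235,-0.0124,-0.0089,1]]
```

Request:
arm_command --targets '[[[0,0,0.02,-0.005,-0.004,-0.009,1],[0,0,0.02,-0.01,-0.008,-0.01,1],[0,0,0.03,-0.015,-0.012,-0.01,1],[0,0,0.03,-0.019,-0.014,-0.01,1],[0,0,0.03,-0.02,-0.014,-0.006,1],[0,0,0.03,-0.02,-0.0135,-0.006,1],[0,0,0.03,-0.02,-0.013,-0.002,1]]]'

```text
time_s: 13.8
position: [0.4633, -0.2217, 0.1595]
tool_rot: [[0.203, -0.979, -0.014], [-0.979, -0.203, 0.015], [-0.017, 0.011, -1.0]]
wrist_force: [0.3, -0.5, -1.1]
width: 0.0159
```

```bash
python3 - <<'E'
from plan import *
now();plan([.5012,.0518,.165],-96.1,14,1)
E
```

```text
t 13.8 p [ 0.4633 -0.2217  0.1595] phi -78.3 z [-0.014  0.015 -1.   ] F [ 0.3 -0.5 -1.1] T [-0.11  0.15  0.02] w 0.0159 j [-0.62  0.13  1.73  0.    1.3   0.75]
dist mm 19.72609826390912 deg/row 1.2752092322822748
[[0.001,0.0011,0.0222,-0.0186,-0.0066,-0.0001,1],[0.001,0.0011,0.0222,-0.0187,-0.0062,-0.0002,1],[0.001,0.0011,0.0222,-0.0189,-0.0058,-0.0002,1],[0.001,0.0011,0.0222,-0.019,-0.0054,-0.0002,1],[0.001,0.0011,0.0222,-0.0191,-0.0049,-0.0002,1],[0.001,0.0011,0.0222,-0.0192,-0.0045,-0.0002,1],[0.001,0.0011,0.0222,-0.0193,-0.0041,-0.0002,1],[0.001,0.0011,0.0222,-0.0194,-0.0037,-0.0003,1],[0.001,0.0011,0.0222,-0.0195,-0.0032,-0.0003,1],[0.001,0.0011,0.0222,-0.0195,-0.0028,-0.0003,1],[0.001,0.0011,0.0222,-0.0196,-0.0024,-0.0003,1],[0.001,0.0011,0.0222,-0.0196,-0.0019,-0.0003,1],[0.001,0.0011,0.0222,-0.0197,-0.0015,-0.0004,1],[0.001,0.0011,0.0222,-0.0197,-0.0011,-0.0004,1]]
```

Request:
arm_command --targets '[[[0.001,0.001,0.022,-0.0186,-0.0066,-0.0005,1],[0.001,0.001,0.022,-0.0187,-0.006,-0.0005,1],[0.001,0.001,0.022,-0.019,-0.006,-0.0005,1],[0.001,0.001,0.022,-0.019,-0.0055,-0.0005,1],[0.001,0.001,0.022,-0.019,-0.005,-0.0005,1],[0.001,0.001,0.022,-0.019,-0.0045,-0.0005,1],[0.001,0.001,0.022,-0.019,-0.004,-0.0005,1],[0.001,0.001,0.022,-0.019,-0.0035,-0.0005,1],[0.001,0.001,0.022,-0.019,-0.003,-0.0005,1],[0.001,0.001,0.022,-0.018,-0.0025,-0.0005,1]]]'

```text
time_s: 14.63
position: [0.4842, -0.0149, 0.1576]
tool_rot: [[-0.027, -0.999, -0.022], [-1.0, 0.027, 0.015], [-0.015, 0.023, -1.0]]
wrist_force: [0.3, -0.3, -1.8]
width: 0.0157
```

```bash
python3 - <<'E'
from plan import *
now();plan([.5012,.0518,.165],-96.1,5,1)
E
```

```text
t 14.63 p [ 0.4842 -0.0149  0.1576] phi -91.6 z [-0.022  0.015 -1.   ] F [ 0.3 -0.3 -1.8] T [ 0.02  0.23 -0.02] w 0.0157 j [-0.22  0.08  1.79  0.01  1.3   1.38]
dist mm 13.852148983821142 deg/row 0.960255658902307
[[0.0046,0.0027,0.0159,-0.0135,-0.003,-0.0013,1],[0.0046,0.0027,0.0159,-0.0135,-0.0028,-0.0014,1],[0.0046,0.0027,0.0159,-0.0135,-0.0026,-0.0014,1],[0.0046,0.0027,0.0159,-0.0136,-0.0024,-0.0014,1],[0.0046,0.0027,0.0159,-0.0136,-0.0022,-0.0014,1]]
```

Request:
arm_command --targets '[[[0.0045,0.003,0.016,-0.0135,-0.003,-0.001,1],[0.0045,0.003,0.016,-0.0135,-0.003,-0.001,1],[0.0045,0.003,0.016,-0.011,-0.0026,-0.001,1],[0.0045,0.003,0.01,-0.008,-0.0024,-0.001,1],[0.0045,0.003,0.005,-0.004,-0.002,-0.001,1],[0,0,0,0,0,0,1],[0,0,0,0,0,0,1]]]'

```text
time_s: 15.22
position: [0.4937, 0.0421, 0.1558]
tool_rot: [[-0.088, -0.996, -0.016], [-0.996, 0.088, 0.003], [-0.001, 0.016, -1.0]]
wrist_force: [0.7, 0.0, -2.8]
width: 0.0158
```

```bash
cat > chk.py <<'E'
from plan import *
from fit2 import rim
s=observe(); R=s["tool_rot"]; p=s["position"]; z=p[2]-.0434+.068; L=[]
now()
c0=p[:2]+(R@[-.001,-.0761,0])[:2]
for c in ("scene","top"):
    im,d=snapshot(c); X=world(c,d).reshape(-1,3); X=X[~np.isnan(X[:,0])]
    print(c,rim(X,c0,z,.054))
    if c=="scene":
        import sys; save(sys.argv[1],cv2.resize(im[110:260,180:390],None,fx=3.6,fy=3.6))
        dd=np.hypot(X[:,0]-c0[0],X[:,1]-c0[1]); m=(dd<.06)&(dd>.045)&(abs(X[:,2]-z)<.03); q=X[m]; a=np.degrees(np.arctan2(q[:,1]-c0[1],q[:,0]-c0[0]))
        print("rim z",z,[(k,round(float(np.percentile(q[(a>=k)&(a<k+45),2],97)),4)) for k in range(-180,180,45) if ((a>=k)&(a<k+45)).sum()>8])
print("pan centre by tool",c0,"underside",p[2]-.0434)
E
python3 chk.py s10; python3 - <<'E'
from plan import *
plan([.5012,.0518,.13],-96.1,5,1)
E
```

```text
t 15.22 p [0.4937 0.0421 0.1558] phi -95.1 z [-0.016  0.003 -1.   ] F [ 0.7  0.  -2.8] T [ 0.03  0.33 -0.08] w 0.0158 j [-0.09  0.1   1.77  0.    1.29  1.57]
scene (array([0.5707, 0.0352]), 233, np.float64(0.0009598902684591001))
rim z 0.1804007642113115 [(-180, 0.1802), (-135, 0.1797), (-90, 0.1779), (-45, 0.1777), (0, 0.1773), (45, 0.1785), (90, 0.179), (135, 0.1804)]
top (array([0.5688, 0.039 ]), 1, np.float64(2.9069897947153756e-09))
pan centre by tool [0.5696 0.0364] underside 0.11240076421131148
dist mm 5.765118922696265 deg/row 0.27228176962674844
[[0.0032,0.0002,0.0035,-0.0021,-0.0014,0.0052,1],[0.0032,0.0002,0.0035,-0.0021,-0.0013,0.0052,1],[0.0032,0.0002,0.0035,-0.0022,-0.0013,0.0052,1],[0.0032,0.0002,0.0035,-0.0022,-0.0013,0.0052,1],[0.0032,0.0002,0.0035,-0.0022,-0.0013,0.0052,1]]
```

View pics/s10.png

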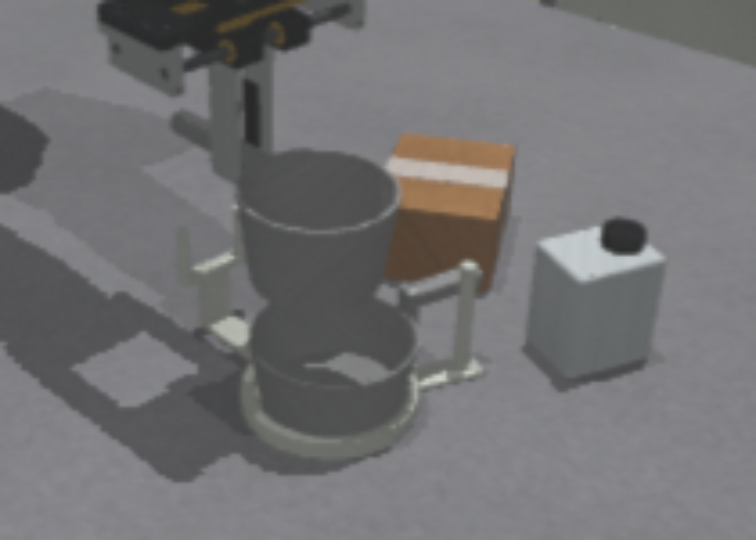

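The pan is held level just above the large pan (picture ≈ (320, 230)). The large handle is still at the post (440, 285). I correct the offset and the tilt.

Request:
arm_command --targets '[[[0.003,0,0.0035,-0.002,-0.0015,0.004,1],[0.003,0,0.0035,-0.002,-0.0015,0.004,1],[0.003,0,0.0035,-0.002,-0.0015,0.004,1],[0.003,0,0.0035,-0.002,-0.0015,0.004,1],[0.003,0,0.0035,-0.002,-0.0015,0.004,1],[0,0,0,0,0,0,1]]]'

```text
time_s: 15.82
position: [0.5026, 0.0496, 0.1333]
tool_rot: [[-0.112, -0.994, -0.0], [-0.994, 0.112, 0.001], [-0.001, 0.0, -1.0]]
wrist_force: [-1.8, 0.2, -2.4]
width: 0.0159
```

```bash
python3 chk.py s11; python3 - <<'E'
from plan import *
plan([.5012,.0518,.09],-96.1,5,1)
E
```

```text
t 15.82 p [0.5026 0.0496 0.1333] phi -96.4 z [-0.     0.001 -1.   ] F [-1.8  0.2 -2.4] T [0.02 0.34 0.03] w 0.0159 j [-0.07  0.13  1.79  0.    1.22  1.61]
scene (array([0.5788, 0.0408]), 286, np.float64(0.0011232740858974702))
rim z 0.15790576261592063 [(-180, 0.158), (-135, 0.1576), (-90, 0.1574), (-45, 0.1568), (0, 0.158), (45, 0.158), (90, 0.1575), (135, 0.1583)]
top (array([0.6042, 0.0517]), 3, np.float64(6.393356812508383e-05))
pan centre by tool [0.5783 0.0421] underside 0.08990576261592062
dist mm 8.823331442534784 deg/row 0.060895012838108595
[[-0,0.0001,-0.0011,-0.0004,0.0004,0.0088,1],[-0,0.0001,-0.0011,-0.0004,0.0004,0.0088,1],[-0,0.0001,-0.0011,-0.0004,0.0004,0.0088,1],[-0,0.0001,-0.0011,-0.0004,0.0004,0.0088,1],[-0,0.0001,-0.0011,-0.0004,0.0004,0.0088,1]]
```

Request:
arm_command --targets '[[[0,0,0,-0.001,0,0.009,1],[0,0,0,-0.001,0,0.009,1],[0,0,0,-0.0005,0,0.009,1],[0,0,0,-0.0005,0,0.008,1],[0,0,0,0,0,0.005,1],[0,0,0,0,0,0,1]]]'

```text
time_s: 16.42
position: [0.5033, 0.0527, 0.09]
tool_rot: [[-0.111, -0.994, 0.001], [-0.994, 0.111, 0.0], [-0.0, -0.001, -1.0]]
wrist_force: [-0.7, -0.5, -1.4]
width: 0.0157
```

```bash
python3 chk.py s12
```

```text
t 16.42 p [0.5033 0.0527 0.09  ] phi -96.4 z [ 0.001  0.    -1.   ] F [-0.7 -0.5 -1.4] T [0.03 0.27 0.01] w 0.0157 j [-0.07  0.19  1.82  0.    1.13  1.62]
scene (array([0.5798, 0.0439]), 266, np.float64(0.0010552995273211095))
rim z 0.11460513082133253 [(-180, 0.115), (-135, 0.115), (-90, 0.1139), (-45, 0.1139), (0, 0.1151), (45, 0.1149), (90, 0.1146), (135, 0.115)]
top (array([0.5776, 0.0456]), 18, np.float64(0.0008435661652811781))
pan centre by tool [0.5791 0.0452] underside 0.04660513082133252
```

View pics/s12.png

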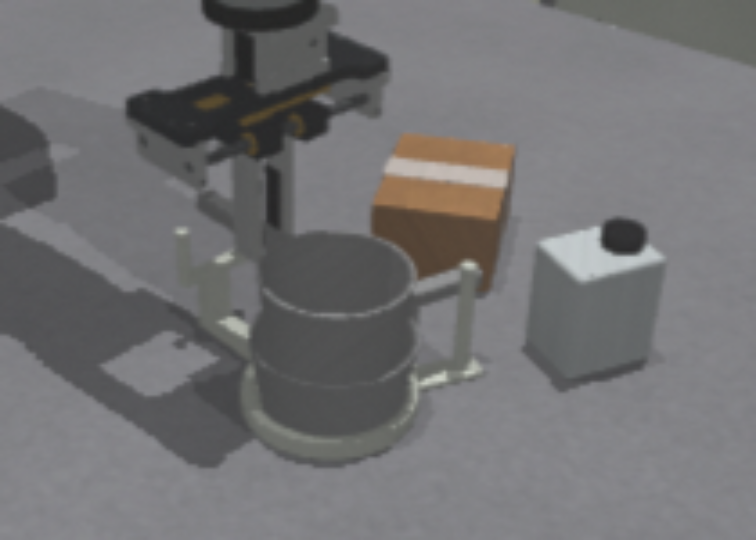

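Request:
arm_command --targets '[[[0,0,0,0,0.0005,0.005,1],[0,0,0,0,0.0005,0.006,1],[0,0,0,0,0,0.006,1],[0,0,0,0,0,0.006,1],[0,0,0,0,0,0.004,1],[0,0,0,0,0,0.002,1]]]'

```text
time_s: 17.02
position: [0.5053, 0.0525, 0.0613]
tool_rot: [[-0.112, -0.994, 0.007], [-0.994, 0.112, -0.0], [-0.001, -0.007, -1.0]]
wrist_force: [-0.7, 0.7, -2.1]
width: 0.016
```

```bash
python3 chk.py s13
```

```text
t 17.02 p [0.5053 0.0525 0.0613] phi -96.4 z [ 0.007 -0.    -1.   ] F [-0.7  0.7 -2.1] T [-0.01  0.26 -0.01] w 0.016 j [-0.07  0.23  1.84  0.    1.06  1.62]
scene (array([0.5813, 0.0437]), 275, np.float64(0.0011905647825969645))
rim z 0.08592262614550253 [(-180, 0.0859), (-135, 0.0866), (-90, 0.0862), (-45, 0.0854), (0, 0.0859), (45, 0.0868), (90, 0.0861), (135, 0.0866)]
top (array([0.5786, 0.0459]), 34, np.float64(0.0010005008179291806))
pan centre by tool [0.581 0.045] underside 0.017922626145502517
```

Request:
arm_command --targets '[[[-0.003,0,0,0,0.0015,0,1],[-0.003,0,0,0,0.0015,0.001,1],[-0.001,0,0,0,0.0005,0.002,1],[0,0,0,0,0.0005,0.002,1]]]'

```text
time_s: 17.45
position: [0.5021, 0.053, 0.0572]
tool_rot: [[-0.112, -0.994, 0.002], [-0.994, 0.112, 0.001], [-0.001, -0.002, -1.0]]
wrist_force: [-0.1, 0.6, -1.6]
width: 0.0155
```

```bash
python3 chk.py s14
```

```text
t 17.45 p [0.5021 0.053  0.0572] phi -96.4 z [ 0.002  0.001 -1.   ] F [-0.1  0.6 -1.6] T [0.05 0.25 0.03] w 0.0155 j [-0.07  0.24  1.84  0.    1.06  1.62]
scene (array([0.5784, 0.0444]), 273, np.float64(0.001146580980636018))
rim z 0.08176938008810608 [(-180, 0.0822), (-135, 0.082), (-90, 0.0813), (-45, 0.081), (0, 0.0817), (45, 0.0821), (90, 0.0821), (135, 0.0821)]
top (array([0.5756, 0.0461]), 31, np.float64(0.0009546393323927524))
pan centre by tool [0.5778 0.0455] underside 0.013769380088106083
```

Well centred, 3.8 mm left to go. I lower slowly until it touches.

Request:
arm_command --targets '[[[0,0,0,0,0,0.0015,1],[0,0,0,0,0,0.0015,1]]]'

```text
time_s: 17.72
position: [0.5019, 0.053, 0.054]
tool_rot: [[-0.112, -0.994, 0.002], [-0.994, 0.112, 0.001], [-0.001, -0.002, -1.0]]
wrist_force: [-0.2, 0.4, -1.3]
width: 0.0156
```

Request:
arm_command --targets '[[[0,0,0,0,0,0.001,1],[0,0,0,0,0,0.001,1]]]'

```text
time_s: 17.88
position: [0.5018, 0.0531, 0.0532]
tool_rot: [[-0.111, -0.994, 0.001], [-0.994, 0.111, 0.001], [-0.001, -0.001, -1.0]]
wrist_force: [-4.6, 0.6, 10.7]
width: 0.0157
```

Request:
arm_command --targets '[[[0,0,0,0,0,0.001,1]]]'

```text
time_s: 17.97
position: [0.5019, 0.0531, 0.0534]
tool_rot: [[-0.111, -0.994, 0.001], [-0.994, 0.111, 0.0], [-0.0, -0.0, -1.0]]
wrist_force: [-3.4, 0.6, 5.9]
width: 0.016
```

```bash
python3 chk.py s15
```

```text
t 17.97 p [0.5019 0.0531 0.0534] phi -96.4 z [ 0.001  0.    -1.   ] F [-3.4  0.6  5.9] T [-0.02  0.78  0.02] w 0.016 j [-0.07  0.24  1.85  0.    1.05  1.62]
scene (array([0.5782, 0.0445]), 287, np.float64(0.0012289255147996392))
rim z 0.07798887450076025 [(-180, 0.0792), (-135, 0.0787), (-90, 0.0786), (-45, 0.0788), (0, 0.0787), (45, 0.0792), (90, 0.0791), (135, 0.0789)]
top (array([0.5755, 0.0469]), 34, np.float64(0.0007543471354084196))
pan centre by tool [0.5777 0.0456] underside 0.009988874500760248
```

View pics/s15.png

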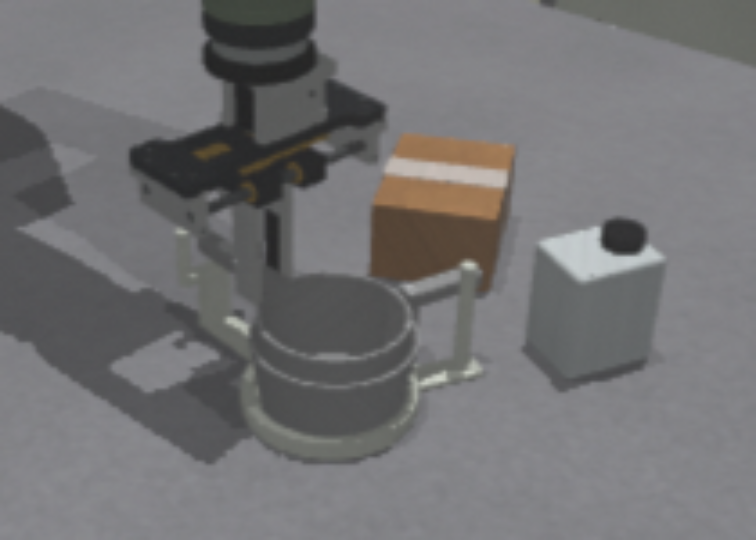

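Nested: the underside is at 10.0 mm with a contact force of 6 to 10 N. I open to about half and rise.

Request:
arm_command --targets '[[[0,0,0,0,0,0,0.6],[0,0,0,0,0,0,0.4],[0,0,0,0,0,0,0.2],[0,0,0,0,0,0,0],[0,0,0,0,0,0,0],[0,0,0,0,0,0,0]]]'

```text
time_s: 18.57
position: [0.5049, 0.0528, 0.0551]
tool_rot: [[-0.111, -0.994, 0.007], [-0.994, 0.111, -0.0], [-0.001, -0.007, -1.0]]
wrist_force: [-0.2, -0.2, 0.3]
width: 0.0462
```

```bash
python3 chk.py s16
```

```text
t 18.57 p [0.5049 0.0528 0.0551] phi -96.4 z [ 0.007 -0.    -1.   ] F [-0.2 -0.2  0.3] T [0.04 0.12 0.04] w 0.0462 j [-0.07  0.24  1.84  0.    1.05  1.62]
scene (array([0.5782, 0.0447]), 245, np.float64(0.0011813190232128554))
rim z 0.07972744024572545 [(-180, 0.0796), (-135, 0.0789), (-90, 0.078), (-45, 0.0781), (0, 0.0793), (45, 0.0792), (90, 0.0783), (135, 0.0781)]
top (array([0.5755, 0.046 ]), 29, np.float64(0.001006657072550328))
pan centre by tool [0.5806 0.0454] underside 0.011727440245725439
```

Request:
arm_command --targets '[[[0,0,0,0,0.001,-0.01,0],[0,0,0,0,0.001,-0.02,0],[0,0,0,0,0,-0.03,0],[0,0,0,0,0,-0.04,0],[0,0,0,0,0,-0.04,0],[0,0,0,0.03,0.01,-0.02,0],[0,0,0,0.04,0.01,0,0],[0,0,0,0.04,0,0,0],[0,0,0,0.04,0,0,0],[0,0,0,0.04,0,0,0],[0,0,0,0.03,0,0,0],[0,0,0,0,0,0,0]]]'

```text
time_s: 19.67
position: [0.4561, -0.1708, 0.233]
tool_rot: [[-0.101, -0.995, 0.015], [-0.995, 0.101, -0.008], [0.007, -0.016, -1.0]]
wrist_force: [0.5, -0.2, -0.6]
width: 0.0473
```

```bash
cat > fin.py <<'E'
from fit2 import *
from plan import now
import sys
now()
for c in ("scene","top"):
    im,d=snapshot(c); save(sys.argv[1]+c,cv2.resize(im[100:300,130:400],None,fx=2.8,fy=2.8)); X=world(c,d).reshape(-1,3); X=X[~np.isnan(X[:,0])]
    S=rim(X,np.array([.577,.045]),.078,.054); print(c,"small",S)
    a=handle(X,S[0],np.radians(173.9),.078,.07,.155); print(" small handle",np.degrees(a[0]),a[1:])
    a=handle(X,S[0],np.radians(71),.079,.07,.125); print(" large handle",np.degrees(a[0]),a[1:])
    c0=S[0]; dd=np.hypot(X[:,0]-c0[0],X[:,1]-c0[1]); m=(dd<.056)&(dd>.047)&(abs(X[:,2]-.078)<.02); q=X[m]; a=np.degrees(np.arctan2(q[:,1]-c0[1],q[:,0]-c0[0]))
    print("rim z",[(k,round(float(np.percentile(q[(a>=k)&(a<k+45),2],90)),4)) for k in range(-180,180,45) if ((a>=k)&(a<k+45)).sum()>5])
    m=(dd<.03); print("floor z",np.median(X[m,2]) if m.any() else None)
E
python3 fin.py f1
```

```text
t 19.67 p [ 0.4561 -0.1708  0.233 ] phi -95.8 z [ 0.015 -0.008 -1.   ] F [ 0.5 -0.2 -0.6] T [ 0.01  0.16 -0.01] w 0.0473 j [-0.54 -0.02  1.73  0.    1.41  1.14]
scene small (array([0.5782, 0.0445]), 292, np.float64(0.0011894433821266932))
 small handle 174.8350840624424 (np.int64(128), np.float64(0.14631980254988491))
 large handle 68.3867876585827 (np.int64(77), np.float64(0.1197921622149318))
rim z [(-180, 0.0786), (-135, 0.0784), (-90, 0.078), (-45, 0.0776), (0, 0.0786), (45, 0.0778), (90, 0.0775), (135, 0.0779)]
floor z None
top small (array([0.5758, 0.0457]), 188, np.float64(0.001389035154645727))
 small handle 174.04974645723905 (np.int64(144), np.float64(0.14456019125056546))
 large handle 71.72749966670021 (np.int64(98), np.float64(0.12182910063698899))
rim z [(-180, 0.0814), (-135, 0.0813), (-90, 0.0802), (-45, 0.0785), (0, 0.0801), (45, 0.0803), (90, 0.0801), (135, 0.0819)]
floor z 0.014579464747970339
```

```bash
ls pics | tail -4
```

```text
t1.png
t7.png
top0.png
top0z.png
```

View pics/f1top.png

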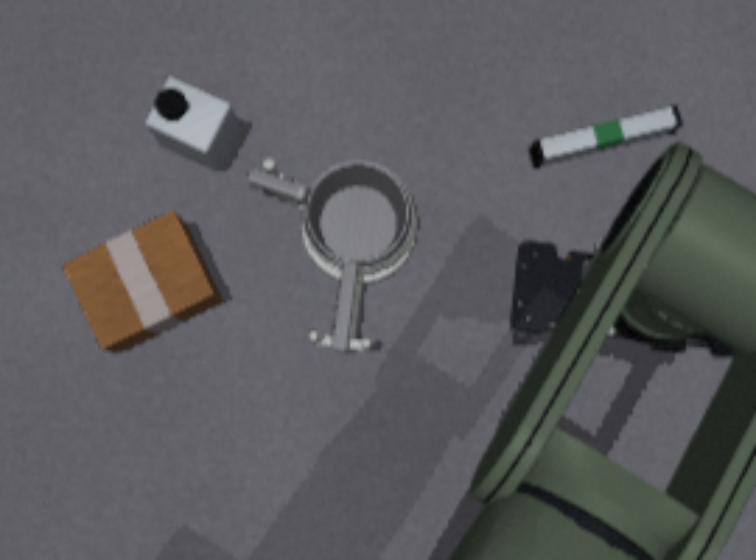

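View pics/f1scene.png

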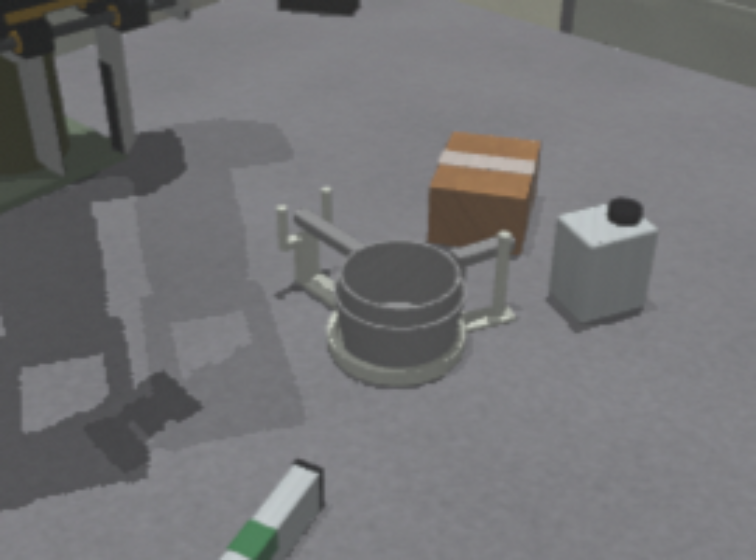

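Both pictures show the small pan nested, its handle between the pins (top view ≈ (345, 310)), and the large handle at the post (265, 180). I let the arm settle and hand in.

Request:
arm_command --targets '[[[0,0,0,0,0,0,0],[0,0,0,0,0,0,0],[0,0,0,0,0,0,0]]]'

```text
time_s: 20.02
position: [0.4564, -0.1634, 0.2328]
tool_rot: [[-0.095, -0.995, 0.015], [-0.995, 0.095, -0.003], [0.001, -0.015, -1.0]]
wrist_force: [-0.3, -0.3, 0.1]
width: 0.0467
```

```bash
python3 fin.py f2 && python3 -c "
from station import close_job
print(close_job())"
```

```text
t 20.02 p [ 0.4564 -0.1634  0.2328] phi -95.5 z [ 0.015 -0.003 -1.   ] F [-0.3 -0.3  0.1] T [-0.02  0.23 -0.01] w 0.0467 j [-0.53 -0.02  1.73  0.    1.42  1.14]
scene small (array([0.5782, 0.0444]), 294, np.float64(0.0012808503384867387))
 small handle 175.29056015459855 (np.int64(132), np.float64(0.14488031930122258))
 large handle 68.79407534798747 (np.int64(74), np.float64(0.1209595551597471))
rim z [(-180, 0.0784), (-135, 0.0785), (-90, 0.0777), (-45, 0.0778), (0, 0.0782), (45, 0.0786), (90, 0.0776), (135, 0.0779)]
floor z None
top small (array([0.5757, 0.0457]), 197, np.float64(0.0013654653321003088))
 small handle 174.20227576975284 (np.int64(141), np.float64(0.14447819043019677))
 large handle 71.21949430033241 (np.int64(98), np.float64(0.12130180474060732))
rim z [(-180, 0.0808), (-135, 0.0807), (-90, 0.0803), (-45, 0.0799), (0, 0.0791), (45, 0.0808), (90, 0.0817), (135, 0.08)]
floor z 0.015321758298151966
the job is handed in; nothing more can be done
None
```

The small pan is nested flat in the large one with its handle between the fork pins, and the large pan's handle rests against the stop post. The job was handed in at about 20 s of the 51 s allowed.

- **Large handle:** I pushed it round with the closed fingers until it stalled against the post at about 6 N, then backed off. The last two pictures put it at 69° (scene camera) and 71° (top camera); contact should be at about 71°. Its angle did not change noticeably after I let go.
- **Small pan:** I gripped it by the handle and lifted it; it hung level. I lowered it until it touched, at about 10 N with the underside 10.0 mm above the counter, and let go there.
- **Last checks:** The scene camera has the small pan's rim level at 78 mm, as it should be when nested; the top camera reads about 2 mm higher. The small handle is at 174–175° against a fork direction of about 173.4°, so within about 4 mm of the middle of the gap. The carton, tin and level looked unmoved in the pictures, but I did not measure them again. The gripper was well clear and read no contact force.

The two cameras disagreed by 2–3 mm and by up to 3° on the large handle's angle, roughly what the stated calibration error allows. No check failed.

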